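Charge the press feed tray with spacers

ROBOT

A 6-joint arm with a two-finger parallel gripper is mounted at the origin on the work surface. World frame = base frame: x ahead of the robot, y to its left, z up, the work surface at z = 0. Lengths are in m, angles in rad, forces in N, time in s.
With the tool pointing down it reaches from about 0.35 to 0.975 m from the base axis. Payload 4.9 kg.
Tool frame: the origin (TCP) lies at the very end of the fingers, on their centre line; the grasp point (between the pads) lies ctrl.hold_point_z behind it (ctrl.hold_point_z is the distance from the TCP to the grasp point, in m); z points along the fingers, y is the line along which they close (so a half turn about z gives the same grasp; the last joint's range is limited). The gripper opens to 85 mm and grips with 20 to 120 N. Pads are 22 mm wide; open, the fingers measure 114 mm over their backs; the gripper's body (76 mm by 85 mm) begins 54 mm behind the grasp point. The pads swing forward as they close: fully open they stand 13 mm farther back than shut.
Start: joints at [1.174, 0.053, 1.613, -0, 1.476, -0.119], TCP at [0.171, 0.601, 0.231] pointing down, gripper open.
Joint ranges: [-3.01, 3.01], [-1.01, 2.22], [0.06, 2.58], [-1.02, 4.17], [0.09, 2.62], [-3.14, 3.14]. Speed limits (rad/s): [2.57, 2.57, 3.14, 3.14, 3.14, 3.14].

INTERFACE

Orientations are given as a rotation vector (axis times angle).
In Python, from station import ctrl gives the robot as it stands. The module is installed in compiled form; this text tells all that it offers.
- The arm moves only by the tool jog_arm, never from a script. Its argument "deltas" is a list of rows, each a list of 3 entries, a list of its own where there are three numbers: the closure, from -1 (fully open) to 1 (shut), then the shift along the world's x, y, z scaled (see below), then the turn, a rotation vector about the world's x, y, z scaled (see below). A call has 1 to 12 rows; each row is the pose to reach, as a shift and turn from the pose commanded when the call began, turning the shorter way round; what a row does not reach only later rows make up. The controller multiplies each number of a shift by 0.4 m and each number of a turn by 180 degrees. A row lasts 1/12 s, in which the tool goes at most 41.7 mm and 7.16 degrees, less where a joint would pass 70% of its speed; a pose out of reach is approached as far as the arm can. A call with a number of a shift or a turn outside -1 to 1 is refused whole. A call with a gripper value outside its range is refused whole. The fingers move at their own pace and stop on an object; "squeeze" is the grip in N (left out, the last holds). Time passes only in rows, so rows that repeat a pose let the fingers close. It gives the time, the measured TCP pose, the force, the opening and the grip force at its end, in the units of the state.
- ctrl.get_obs(): the state, without advancing time (a new reading comes with each control period).
- ctrl.get_image(name): name is "scene" or "top" or "wrist"; returns the picture (480x640x3 uint8, red, green, blue); there is no depth.
- ctrl.get_calibration(name): a dict with "K" (3x3 intrinsics, pixels), "dist_coeffs" ([k1, k2, p1, p2, k3] as OpenCV has them; the pictures are not rectified), "extrinsics" (4x4, takes a point from world to camera coordinates). Camera axes: x right, y down, z forward; pixel columns grow to the right and rows downward; lengths in m; the calibration is good to about 2 mm. A picture is of the moment at which its call begins: read the wrist's pose just before it. get_calibration takes no time and is no camera call; for the wrist camera it gives the pose at the moment of the call.
- ctrl.finish_job(): hands the job in; it is judged then, once.
The state is a dict: "t": time; "q": joint angles; "dq": joint speeds; "effort": joint torques, N m; "tool_pos": TCP position; "tool_rot": TCP orientation; "contact_force": force on the tool from outside, world axes, zero at the start; "wrist_torque": the same for the moment, N m; "opening": finger opening in m; "grip_force": force on a finger pad.
Only numpy, scipy, OpenCV 4.12 (cv2) and the standard library are available. Lean on these libraries where they do the work, as an engineer would, in place of code of your own. Each camera call takes 0.05 s, during which the arm holds its last target. There are 200 camera calls.

TASK

Use the red-handled scoop to move every white spacer from the blue bin into the aluminium feed tray, never touching the spacers with the fingers. Then lay the yellow cover in the tray's rebate, rib up, and press it down firmly so that it sits level all round, and after that press the green start button fully. The scoop must end lying upright in its green rest, the spacers and the cover still in place, and the other things on the bench left where they are.

Things in the scene. Friction and masses are not known exactly. Their poses are not given: they have to be found in the camera images.
- bin: blue open picking bin, fixed. Origin on the bench under it; x from its near end to its far end, y across, z up. Inside y -75 to 75 mm. Flat floor slopes 5 degrees down: its top at z 21 mm at x -106 mm, z 4 mm at x 90 mm; there a 45 degree ramp rises away to x 138, z 52 mm. Near end: lip at x -108 mm, top at z 30 mm. Far wall at x 141 mm, 90 mm high; side walls 55 mm high, all 4 mm thick
- tray: feed tray of the riveting press, aluminium, fixed, 166 (x) x 150 (y) x 78 mm high. Origin on the bench under its middle. Cavity 134 x 118 mm, its floor at z 6 mm. Around the mouth a rebate for the cover: ledge at z 70 mm, rim top at z 78 mm, rebate 156 x 140 mm
- tray_seat (a point): middle of the tray's mouth at the height of the ledge, axes as the tray; the underside of the cover belongs here
- cover: loose yellow cover plate 150 (x) x 134 (y) x 8 mm, 0.25 kg, with a black grip rib standing on its middle: 60 mm along x, 16 mm thick in y, from z 8 to 40 mm. Origin at the centre of its underside. Its x axis goes along the tray's x axis, either way round; 3 mm play each side
- scoop: steel hand scoop, 0.22 kg. Origin at the centre of its underside; x towards its open front lip, z up. Floor 85 (x) x 92 (y) x 3 mm, back wall and side walls 3 mm thick and 40 mm high, the side walls only 12 mm high from x 14 to 34 mm and none beyond, no front wall. A red upright rubber grip block stands above the back: 34 mm (x, from -42.5 to -8.5) x 16 mm (y), from z 42 to 112 mm
- scoop_lip (a point): middle of the scoop's front lip, on its underside (x 42.5 mm), axes as the scoop
- scoop_grip (a point): point in the red grip block of the scoop, 90 mm above its underside and 22 mm below the block's top (x -25.5 mm), axes as the scoop
- rest: green shallow tray in which the scoop lies, fixed, 140 x 140 mm, walls 5 mm thick and 14 mm high, floor top 5 mm up. Origin on the bench under its middle
- start (a joint): travel of the green start button, m: 0 released, 0.007 fully down, springs back; about 5 N
- start_top (a point): middle of the top face of the green start button (36 mm across, on a small yellow housing); pressed straight down
- bead1: middle of a white glazed ceramic insulating spacer: a barrel 28 mm across and 26 mm long with bevelled ends, 22 g; z along its axis. Not all eight are present in every run
- bead2: middle of a white glazed ceramic insulating spacer: a barrel 28 mm across and 26 mm long with bevelled ends, 22 g; z along its axis. Not all eight are present in every run
- bead3: middle of a white glazed ceramic insulating spacer: a barrel 28 mm across and 26 mm long with bevelled ends, 22 g; z along its axis. Not all eight are present in every run
- bead4: middle of a white glazed ceramic insulating spacer: a barrel 28 mm across and 26 mm long with bevelled ends, 22 g; z along its axis. Not all eight are present in every run
- bead5: middle of a white glazed ceramic insulating spacer: a barrel 28 mm across and 26 mm long with bevelled ends, 22 g; z along its axis. Not all eight are present in every run
- bead6: middle of a white glazed ceramic insulating spacer: a barrel 28 mm across and 26 mm long with bevelled ends, 22 g; z along its axis. Not all eight are present in every run
- bead7: middle of a white glazed ceramic insulating spacer: a barrel 28 mm across and 26 mm long with bevelled ends, 22 g; z along its axis. Not all eight are present in every run
- bead8: middle of a white glazed ceramic insulating spacer: a barrel 28 mm across and 26 mm long with bevelled ends, 22 g; z along its axis. Not all eight are present in every run
- oil: small green oil bottle with a pale label and a red cap, 48 mm across, 120 mm tall; not part of the job
- tape: roll of yellow tape lying flat, 90 mm across, 25 mm high; not part of the job
- breaker1: white circuit breaker with a blue toggle, 75 x 36 x 81 mm; not part of the job
- breaker2: another white circuit breaker with a blue toggle, 75 x 36 x 81 mm; not part of the job
- driver: screwdriver with an orange handle lying on the bench; not part of the job
- mug: blue mug, 76 mm across, 85 mm tall; not part of the job
Not all that is in view belongs to the job. Of the things that look like the rest, the largest one is meant.

How it is judged:
By the outcome, as a careful person would: the job done as asked, in the order asked, and still so for the second after the job is handed in, with the robot touching nothing.
Of bead1, bead2, bead3, bead4, bead5, bead6, bead7, bead8 only 5 to 8 are there at a start; the rules pass over those that are not, and their reading is None.
At some moment in a run one of cover, scoop may be knocked a few centimetres aside while the robot is not near it.
It also fails if it takes over 210 s, if anything falls off the work surface, if the arm or the gripper's body presses on something with over 40 N, if the wrist force passes 120 N, or if a joint passes its speed limit or range.

## Working session

There is one attempt and no reset: what is moved stays moved. The work goes in short steps, Python scripts to look and compute and a tool call to move; the robot and the scene stay as the last step left them, time stands still between calls to the robot, and variables do not carry over. Pictures are saved under pics/ and viewed, at most 14 in all, crops included, and the job is handed in when it is done.

Besides the shell and the picture viewer there is one more tool, called after "Emit:" in YAML: its name, and indented under it one key for each argument. jog_arm: Moves the arm, as the interface text tells. Its arguments: {"type":"object","properties":{"deltas":{"type":"array","items":{"type":"array"}},"squeeze":{"type":"number"}},"required":["deltas"]}

```bash
mkdir -p pics; ls; python3 - <<'E'
from station import ctrl
import cv2
o=ctrl.get_obs();print(o,ctrl.hold_point_z)
for n in("scene","top"):
    im=ctrl.get_image(n);cv2.imwrite(f"pics/{n}0.png",im[:,:,::-1])
    c=ctrl.get_calibration(n);print(n,c)
E
```

```text
pics
{'t': 0.0, 'q': array([ 1.17401378e+00,  5.33382648e-02,  1.61431422e+00, -2.45222748e-05,
        1.47602493e+00, -1.18990409e-01]), 'dq': array([ 0.00089733,  0.00049064, -0.00092924,  0.00128064, -0.00294656,
        0.0010432 ]), 'effort': array([-2.87207724e-03, -3.93684411e+01, -3.70173383e+01, -2.89749187e-04,
        7.20647833e-03,  3.81323090e-06]), 'tool_pos': array([0.17114729, 0.60044554, 0.23006249]), 'tool_rot': array([-0.43487897, -3.11083308,  0.0031757 ]), 'contact_force': array([-0.77404666, -0.26112477,  1.35917534]), 'wrist_torque': array([-0.00688626,  0.00335416,  0.02290656]), 'grip_force': 0.0, 'opening': 0.08595425011823656} 0.0187
scene {'K': array([[605.0959176 ,   0.        , 317.75232099],
       [  0.        , 605.0959176 , 245.53967749],
       [  0.        ,   0.        ,   1.        ]]), 'dist_coeffs': array([-0.19930096,  0.        ,  0.        ,  0.        ,  0.        ]), 'extrinsics': array([[ 0.74045641,  0.67206866,  0.00692908, -0.37462972],
       [ 0.51665405, -0.56257282, -0.64543042, -0.21120433],
       [-0.42987544,  0.48149303, -0.76378764,  1.62276368],
       [ 0.        ,  0.        ,  0.        ,  1.        ]])}
top {'K': array([[552.82678124,   0.        , 314.8576666 ],
       [  0.        , 552.82678124, 233.86579952],
       [  0.        ,   0.        ,   1.        ]]), 'dist_coeffs': array([0.01434124, 0.        , 0.        , 0.        , 0.        ]), 'extrinsics': array([[-6.67601533e-04, -9.99999743e-01,  2.60419769e-04,
        -8.28376518e-03],
       [-9.94146969e-01,  6.35559949e-04, -1.08034251e-01,
         5.15930698e-01],
       [ 1.08034058e-01, -3.31019355e-04, -9.94147138e-01,
         1.45740199e+00],
       [ 0.00000000e+00,  0.00000000e+00,  0.00000000e+00,
         1.00000000e+00]])}
```

View pics/top0.png

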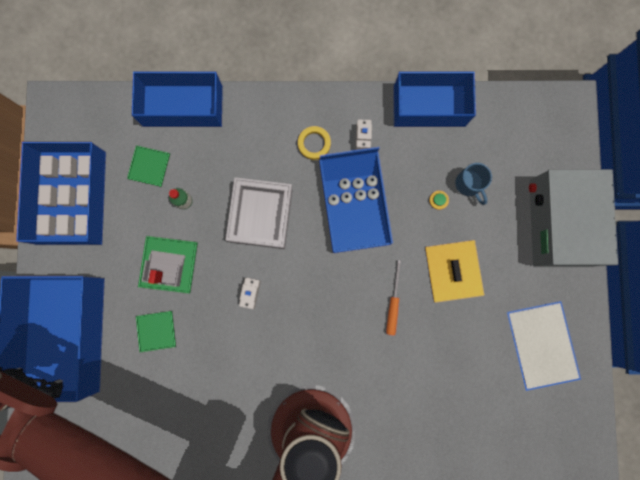

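View pics/scene0.png

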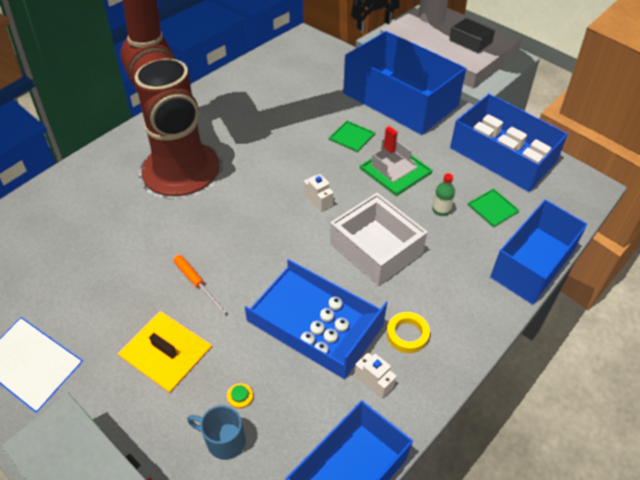

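```bash
cat > h.py <<'E'
import cv2, numpy as np
from scipy.optimize import least_squares
from scipy.spatial.transform import Rotation as R
from station import ctrl
def proj(P,n,c=None):
    c=c or ctrl.get_calibration(n);E=c["extrinsics"]
    return cv2.projectPoints(np.array(P,float).reshape(-1,3),cv2.Rodrigues(E[:3,:3])[0],E[:3,3],c["K"],c["dist_coeffs"])[0].reshape(-1,2)
def unproj(px,z,n,c=None):
    c=c or ctrl.get_calibration(n);E=c["extrinsics"]
    u=cv2.undistortPoints(np.array(px,float).reshape(-1,1,2),c["K"],c["dist_coeffs"]).reshape(-1,2)
    d=np.c_[u,np.ones(len(u))]@E[:3,:3];o=-E[:3,:3].T@E[:3,3]
    return o+d*((np.reshape(z,-1)-o[2])/d[:,2])[:,None]
def place(p,P):
    c,s=np.cos(p[2]),np.sin(p[2]);P=np.array(P,float).reshape(-1,3)
    return np.c_[p[0]+c*P[:,0]-s*P[:,1],p[1]+s*P[:,0]+c*P[:,1],P[:,2]]
def fit(obs,p0):
    "obs: list of (cam, model pts, px)"
    f=lambda p:np.concatenate([(proj(place(p,P),n)-np.array(x)).ravel() for n,P,x in obs])
    r=least_squares(f,p0,loss='soft_l1');return r.x,np.abs(r.fun).reshape(-1,2).max(1).round(1)
def rect(a,b,z):return [[a,b,z],[a,-b,z],[-a,-b,z],[-a,b,z]]
def crop(im,x0,x1,y0,y1,k=4):return cv2.resize(im[y0:y1,x0:x1],None,fx=k,fy=k,interpolation=cv2.INTER_CUBIC)
def hsvmask(im,lo,hi):return cv2.inRange(cv2.cvtColor(im,cv2.COLOR_BGR2HSV),lo,hi)
E
cat > look.py <<'E'
from h import *
im=cv2.imread("pics/top0.png")
C=np.zeros((600,800,3),np.uint8)
def put(c,x,y):C[y:y+c.shape[0],x:x+c.shape[1]]=c
put(crop(im,310,400,140,260),0,0)
put(crop(im,220,300,170,255),380,0)
put(crop(im,135,205,233,298),380,340)
put(crop(im,425,455,185,213),680,345)
cv2.imwrite("pics/c1.png",C)
for nm,lo,hi in(("yellow",(20,150,120),(32,255,255)),("green",(45,120,60),(85,255,255))):
  for n in("top","scene"):
    m=hsvmask(cv2.imread(f"pics/{n}0.png"),lo,hi)
    k,l,s,c=cv2.connectedComponentsWithStats(m)
    for i in range(1,k):
        if s[i,4]>60:
            cn=max(cv2.findContours((l==i).astype('u1'),0,2)[0],key=cv2.contourArea);r=cv2.minAreaRect(cn)
            print(nm,n,s[i,4],c[i].round(1),cv2.boxPoints(r).round(1).tolist())
E
python3 look.py
```

```text
yellow top 352 [313.  142.1] [[298.0, 128.0], [328.0, 128.0], [328.0, 158.0], [298.0, 158.0]]
yellow top 80 [435.2 201.8] [[426.6000061035156, 197.89999389648438], [436.8999938964844, 190.5], [446.70001220703125, 204.0], [436.3999938964844, 211.5]]
yellow top 2379 [453.6 270.8] [[425.6000061035156, 247.6999969482422], [473.8999938964844, 240.1999969482422], [482.1000061035156, 293.8999938964844], [433.8999938964844, 301.29998779296875]]
yellow scene 3566 [164.4 351.2] [[117.5, 353.6000061035156], [163.6999969482422, 302.70001220703125], [211.0, 345.70001220703125], [164.6999969482422, 396.6000061035156]]
yellow scene 993 [407.6 332. ] [[387.0, 312.0], [429.0, 312.0], [429.0, 352.0], [387.0, 352.0]]
yellow scene 258 [239.9 397.2] [[227.0, 384.0], [252.0, 384.0], [252.0, 407.0], [227.0, 407.0]]
green top 1121 [148.2 165.7] [[127.5999984741211, 177.60000610351562], [135.60000610351562, 145.39999389648438], [168.8000030517578, 153.6999969482422], [160.8000030517578, 185.89999389648438]]
green top 64 [439.2 198.4] [[435.0, 195.0], [444.0, 195.0], [444.0, 203.0], [435.0, 203.0]]
green top 
[... 586 characters left out ...]
38.70001220703125, 116.19999694824219], [374.3999938964844, 132.10000610351562], [364.5, 154.39999389648438]]
green scene 899 [397.7 176.1] [[358.70001220703125, 167.0], [384.20001220703125, 133.39999389648438], [432.0, 169.6999969482422], [406.5, 203.3000030517578]]
green scene 201 [444.8 191.1] [[435.1000061035156, 195.6999969482422], [439.0, 181.89999389648438], [454.5, 186.3000030517578], [450.5, 200.1999969482422]]
green scene 1010 [493.2 207. ] [[467.3999938964844, 203.89999389648438], [486.29998779296875, 181.8000030517578], [518.9000244140625, 209.8000030517578], [500.0, 231.8000030517578]]
green scene 204 [239.2 393.1] [[232.0, 386.0], [247.0, 386.0], [247.0, 401.0], [232.0, 401.0]]
```

View pics/c1.png

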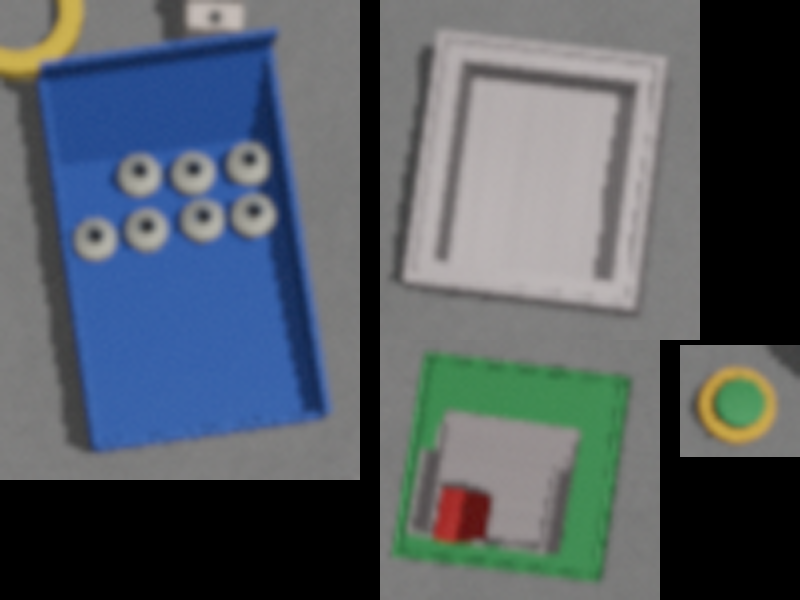

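```bash
cat > fit0.py <<'E'
from h import *
def cr(l,x0,y0,ox,oy):return [[(a-ox+.5)/4-.5+x0,(b-oy+.5)/4-.5+y0] for a,b in l]
q0=unproj([[356,200],[258,212],[168,268],[455,270]],0.03,"top")
binP=[[.143,.079,.09],[.143,-.079,.09],[-.110,.079,.055],[-.110,-.079,.055]]
res={}
res['bin']=fit([("top",binP,cr([(40,66),(275,33),(95,450),(328,415)],310,140,0,0))],[*q0[0][:2],.1])
res['tray']=fit([("top",rect(.083,.075,.078),cr([(436,30),(667,57),(637,312),(403,283)],220,170,380,0))],[*q0[1][:2],-.1])
res['scoop']=fit([("top",[[.0425,.046,.008],[.0425,-.046,.008],[-.0255,0,.117]],cr([(445,412),(580,430),(450,514)],135,233,380,340))],[*q0[2][:2],-.1])
res['rest']=fit([("top",rect(.07,.07,.014),[[145.8,235.4],[196.2,242.6],[189,293],[138.6,285.8]])],[*q0[2][:2],-.1])
res['cover']=fit([("top",rect(.075,.067,.008),[[425.6,247.7],[473.9,240.2],[482.1,293.9],[433.9,301.3]]),("scene",rect(.075,.067,.008),[[211,345.7],[164.7,396.6],[117.5,353.6],[163.7,302.7]])],[*q0[3][:2],.1])
for k,v in res.items():print(k,v[0].round(4),v[1])
f=lambda P:np.concatenate([(proj(P,"top")-[439.2,198.4]).ravel(),(proj(P,"scene")-[239.2,393.1]).ravel()])
r=least_squares(f,[.6,-.2,.03]);print("btn",r.x.round(4),r.fun.round(1))
bd=cr([(139,172),(193,170),(249,161),(95,237),(147,228),(203,219),(254,213)],310,140,0,0)
B=unproj(bd,.04,"top");p=res['bin'][0]
c,s=np.cos(p[2]),np.sin(p[2]);print(((B[:,:2]-p[:2])@np.array([[c,-s],[s,c]])).round(3).tolist())
im=[cv2.imread(f"pics/{n}0.png") for n in("top","scene")]
M={'bin':binP+[[.09,.075,.004],[.09,-.075,.004],[-.108,.075,.03],[-.108,-.075,.03]],'tray':rect(.083,.075,.078)+rect(.067,.059,.006),'scoop':rect(.0425,.046,.008)+[[-.0425,.008,.117],[-.0425,-.008,.117],[-.0085,.008,.117],[-.0085,-.008,.117]],'rest':rect(.07,.07,.014),'cover':rect(.075,.067,.008)+rect(.03,.008,.04)}
for im_,n in zip(im,("top","scene")):
  big=cv2.resize(im_,None,fx=2,fy=2,interpolation=cv2.INTER_CUBIC)
  for k,P in M.items():
    for x in proj(place(res[k][0],P),n):cv2.circle(big,tuple((x*2+.5).astype(int).tolist()),2,(0,0,255) if k!='scoop' else (255,0,255),-1)
  y0=220 if n=="scene" else 260
  cv2.imwrite(f"pics/ov_{n}.png",big[y0:y0+600,200:1000])
E
python3 fit0.py
```

```text
bin [ 0.584  -0.1184  0.1443] [0.6 0.6 0.5 0.7]
tray [ 0.5678  0.138  -0.1161] [0.6 0.4 0.7 0.4]
scoop [ 0.4248  0.3954 -0.1293] [0.1 0.2 0.3]
rest [ 0.4359  0.3887 -0.1283] [0.3 0.9 0.3 1.2]
cover [ 0.4189 -0.3859  0.1101] [2.2 1.3 1.4 0.5 0.5 5.8 2.  7.2]
btn [ 0.6134 -0.3489  0.0153] [ 0.4  0.3  0.4 -0. ]
[[0.073, 0.02], [0.069, -0.016], [0.07, -0.054], [0.033, 0.056], [0.034, 0.02], [0.035, -0.018], [0.034, -0.052]]
```

View pics/ov_scene.png

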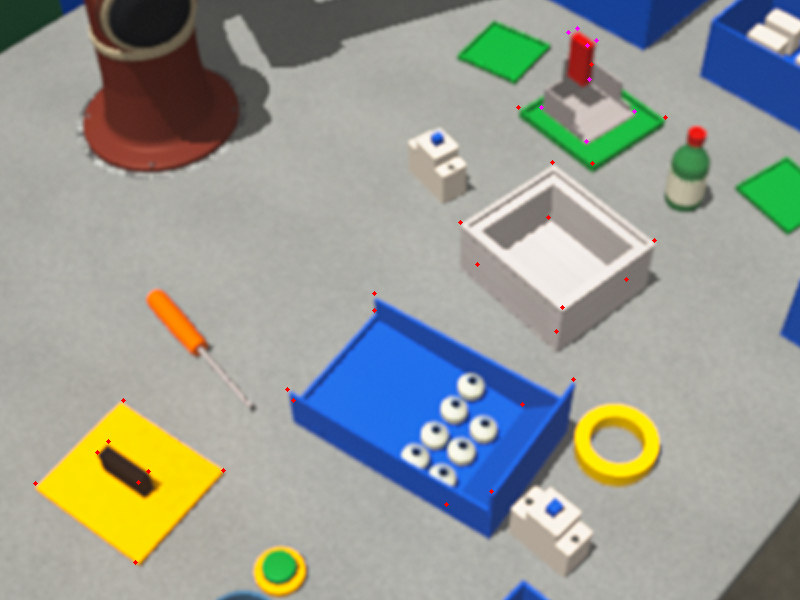

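```bash
cat >> h.py <<'E'
def down(yaw,pitch=0,flip=False):
    "tool rotation: held thing's frame yaw about z, pitch nose-up, tool z = -thing z, tool y = +-thing y"
    T=R.from_euler('ZY',[yaw,-pitch])  # -pitch about y = nose (+x) up
    s=-1 if flip else 1
    return T*R.from_matrix(np.array([[-s,0,0],[0,s,0],[0,0,-1]]))
def delta(pos,rot,base=None):
    o=ctrl.get_obs();p0,r0=(o["tool_pos"],R.from_rotvec(o["tool_rot"])) if base is None else base
    return [((np.array(pos)-p0)/.4).round(4).tolist(),((rot*r0.inv()).as_rotvec()/np.pi).round(4).tolist()]
BIN=np.array([.584,-.1184,.1443]);TRAY=np.array([.5678,.138,-.1161]);SCOOP=np.array([.4248,.3954,-.1293]);REST=np.array([.4359,.3887,-.1283])
E
python3 - <<'E'
from h import *
g=place(SCOOP,[-.0255,0,.25])[0];print(g,delta(g,down(SCOOP[2])))
E
```

```text
[0.39951286 0.39868797 0.25      ] [[0.5708, -0.5046, 0.0495], [0.0005, -0.0002, 0.0473]]
```

Emit:
jog_arm:
  deltas:
    - [-1, [0.571, -0.505, 0.05], [0, 0, 0.047]]
    - [-1, [0.571, -0.505, 0.05], [0, 0, 0.047]]
    - [-1, [0.571, -0.505, 0.05], [0, 0, 0.047]]
    - [-1, [0.571, -0.505, 0.05], [0, 0, 0.047]]
    - [-1, [0.571, -0.505, 0.05], [0, 0, 0.047]]
    - [-1, [0.571, -0.505, 0.05], [0, 0, 0.047]]
    - [-1, [0.571, -0.505, 0.05], [0, 0, 0.047]]
    - [-1, [0.571, -0.505, 0.05], [0, 0, 0.047]]
    - [-1, [0.571, -0.505, 0.05], [0, 0, 0.047]]
    - [-1, [0.571, -0.505, 0.05], [0, 0, 0.047]]
    - [-1, [0.571, -0.505, 0.05], [0, 0, 0.047]]
    - [-1, [0.571, -0.505, 0.05], [0, 0, 0.047]]

```text
t: 1.1
tool_pos: [0.3987, 0.3998, 0.2509]
tool_rot: [-0.202, -3.134, 0.0]
contact_force: [0.8, -0.1, -0.2]
opening: 0.0855
grip_force: 0.0
```

```bash
python3 - <<'E'
from h import *
o=ctrl.get_obs();c=ctrl.get_calibration("wrist");im=ctrl.get_image("wrist")[:,:,::-1].copy()
print(o["t"],o["q"].round(3),o["tool_pos"].round(4),o["tool_rot"].round(3),c)
for P in rect(.0425,.046,.008)+[[-.0425,.008,.117],[-.0425,-.008,.117],[-.0085,.008,.117],[-.0085,-.008,.117]]:
    x=proj(place(SCOOP,[P]),"wrist",c)[0]; print(x.round(0)); 
    cv2.circle(im,tuple(x.astype(int).tolist()),3,(255,0,255),-1)
for P in rect(.07,.07,.014):
    x=proj(place(REST,[P]),"wrist",c)[0]; cv2.circle(im,tuple(np.clip(x,-999,999).astype(int).tolist()),3,(0,255,255),-1)
cv2.imwrite("pics/w1.png",im)
E
```

```text
1.1 [ 0.655 -0.102  1.732  0.     1.512 -0.788] [0.3987 0.3998 0.2509] [-0.202 -3.134  0.   ] {'K': array([[383.89760129,   0.        , 326.30643356],
       [  0.        , 383.89760129, 240.80728504],
       [  0.        ,   0.        ,   1.        ]]), 'dist_coeffs': array([-0.07325071,  0.        ,  0.        ,  0.        ,  0.        ]), 'extrinsics': array([[ 1.27696742e-01,  9.91812893e-01,  8.52782888e-04,
        -4.48307584e-01],
       [ 9.37318195e-01, -1.20961500e-01,  3.26807157e-01,
        -3.73691510e-01],
       [ 3.24234705e-01, -4.09328803e-02, -9.45090660e-01,
         2.86515102e-01],
       [ 0.00000000e+00,  0.00000000e+00,  0.00000000e+00,
         1.00000000e+00]])}
[367. 259.]
[282. 259.]
[279. 180.]
[370. 181.]
[335. 207.]
[313. 207.]
[334. 250.]
[314. 250.]
```

View pics/w1.png

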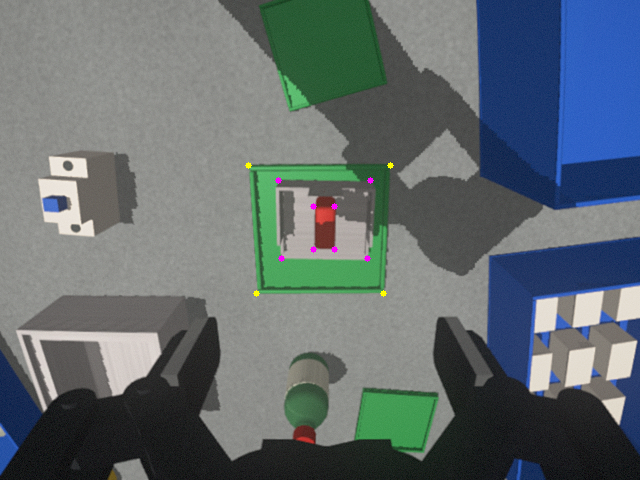

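Emit:
jog_arm:
  deltas:
    - [-1, [0.002, 0, -0.1], [0, 0, 0]]
    - [-1, [0.002, 0, -0.2], [0, 0, 0]]
    - [-1, [0.002, 0, -0.3], [0, 0, 0]]
    - [-1, [0.002, 0, -0.4], [0, 0, 0]]
    - [-1, [0.002, 0, -0.467], [0, 0, 0]]
    - [-1, [0.002, 0, -0.467], [0, 0, 0]]
    - [-1, [0.002, 0, -0.467], [0, 0, 0]]
    - [1, [0.002, 0, -0.467], [0, 0, 0]]
    - [1, [0.002, 0, -0.467], [0, 0, 0]]
    - [1, [0.002, 0, -0.467], [0, 0, 0]]
    - [1, [0.002, 0, -0.467], [0, 0, 0]]
    - [1, [0.002, 0, -0.467], [0, 0, 0]]
  squeeze: 110

```text
t: 2.15
tool_pos: [0.4013, 0.3996, 0.066]
tool_rot: [0.204, 3.133, 0.003]
contact_force: [1.0, 0.7, -0.8]
opening: 0.0257
grip_force: 0.0
```

Emit:
jog_arm:
  deltas:
    - [1, [0, 0, 0], [0, 0, 0]]
    - [1, [0, 0, 0], [0, 0, 0]]
    - [1, [0, 0, 0], [0, 0, 0]]
    - [1, [0, 0, 0], [0, 0, 0]]
    - [1, [0, 0, 0], [0, 0, 0]]
    - [1, [0, 0, 0], [0, 0, 0]]

```text
t: 2.65
tool_pos: [0.4012, 0.3994, 0.0656]
tool_rot: [0.204, 3.134, 0.001]
contact_force: [-1.0, -1.3, 5.8]
opening: 0.0147
grip_force: 107.9
```

```bash
cat >> h.py <<'E'
OFF=np.array([-.0665,0,.061])  # TCP from lip in scoop axes
def tcp(frame,x,y,z,pitch):
    "pitch deg nose-up; lip at frame x,y, world z"
    th=np.radians(pitch);l=place(frame,[x,y,z])[0]
    return l+R.from_euler('ZY',[frame[2],-th]).apply(OFF),down(frame[2],th)
def floor(x):return .021-(x+.106)*.017/.196 if x<.09 else .004+(x-.09)
def plan(frame,rows,base=None):
    b=base
    for r in rows:
        d=delta(*tcp(frame,*r),base=b);print(np.round(d[0],3).tolist(),np.round(d[1],3).tolist())
E
python3 - <<'E'
from h import *
plan(BIN,[(0,-.025,.2,-7),(0,-.025,.2,0)])
E
```

```text
[0.321, -1.377, 0.508] [-0.001, 0.039, 0.087]
[0.302, -1.38, 0.489] [-0.0, 0.0, 0.087]
```

Emit:
jog_arm:
  deltas:
    - [1, [0, 0, 0.05], [0, 0, 0]]
    - [1, [0, 0, 0.15], [0, 0, 0]]
    - [1, [0, 0, 0.25], [0, 0, 0]]
    - [1, [0, 0, 0.35], [0, 0, 0]]
    - [1, [0, 0, 0.45], [0, 0, 0]]
    - [1, [0.02, -0.09, 0.51], [0, 0, 0.01]]
    - [1, [0.04, -0.18, 0.51], [0, 0, 0.02]]
    - [1, [0.06, -0.27, 0.51], [0, 0, 0.03]]
    - [1, [0.09, -0.36, 0.51], [0, 0, 0.03]]
    - [1, [0.11, -0.46, 0.51], [0, 0, 0.04]]
    - [1, [0.13, -0.56, 0.51], [0, 0, 0.04]]
    - [1, [0.15, -0.66, 0.51], [0, 0, 0.044]]

```text
t: 3.65
tool_pos: [0.4599, 0.1332, 0.267]
tool_rot: [0.014, -3.139, 0.0]
contact_force: [1.5, -0.3, -2.5]
opening: 0.0149
grip_force: 108.1
```

Emit:
jog_arm:
  deltas:
    - [1, [0.02, -0.1, 0], [0, 0, 0.01]]
    - [1, [0.04, -0.19, 0], [0, 0, 0.015]]
    - [1, [0.07, -0.28, 0], [0, 0, 0.02]]
    - [1, [0.09, -0.37, 0], [0, 0.01, 0.03]]
    - [1, [0.11, -0.46, 0], [0, 0.02, 0.035]]
    - [1, [0.13, -0.54, 0], [0, 0.03, 0.04]]
    - [1, [0.15, -0.62, 0], [0, 0.035, 0.043]]
    - [1, [0.165, -0.69, 0], [0, 0.039, 0.043]]
    - [1, [0.171, -0.717, 0], [0, 0.039, 0.043]]
    - [1, [0.171, -0.717, 0], [0, 0.039, 0.043]]
    - [1, [0.171, -0.717, 0], [0, 0.039, 0.043]]

```text
t: 4.57
tool_pos: [0.5285, -0.1515, 0.2672]
tool_rot: [0.215, -3.01, -0.004]
contact_force: [-0.4, 0.9, -3.0]
opening: 0.0147
grip_force: 108.2
```

```bash
cat > wv.py <<'E'
import sys
from h import *
o=ctrl.get_obs();c=ctrl.get_calibration("wrist");im=ctrl.get_image("wrist")[:,:,::-1].copy()
print(o["t"],o["q"].round(3),o["tool_pos"].round(4),o["tool_rot"].round(3))
M=[(BIN,[[.141,.075,.09],[.141,-.075,.09],[-.108,.075,.055],[-.108,-.075,.055],[-.108,.075,.03],[-.108,-.075,.03],[.09,.075,.004],[.09,-.075,.004]],(0,255,255)),(TRAY,rect(.083,.075,.078),(255,0,255))]
Rt=R.from_rotvec(o["tool_rot"])
lip=[Rt.apply([-(-OFF[0]),y,-(-OFF[2])])+o["tool_pos"] for y in(-.046,.046)]
for f,P,col in M:
    for x in proj(place(f,P),"wrist",c):
        if abs(x).max()<2000:cv2.circle(im,tuple(x.astype(int).tolist()),3,col,-1)
for x in proj(lip,"wrist",c):cv2.circle(im,tuple(x.astype(int).tolist()),3,(0,0,255),-1)
cv2.imwrite(f"pics/{sys.argv[1]}.png",im)
E
python3 wv.py w2
```

```text
4.5667 [-0.388 -0.065  1.674 -0.053  1.645 -2.102] [ 0.5285 -0.1515  0.2672] [ 0.215 -3.01  -0.004]
```

View pics/w2.png

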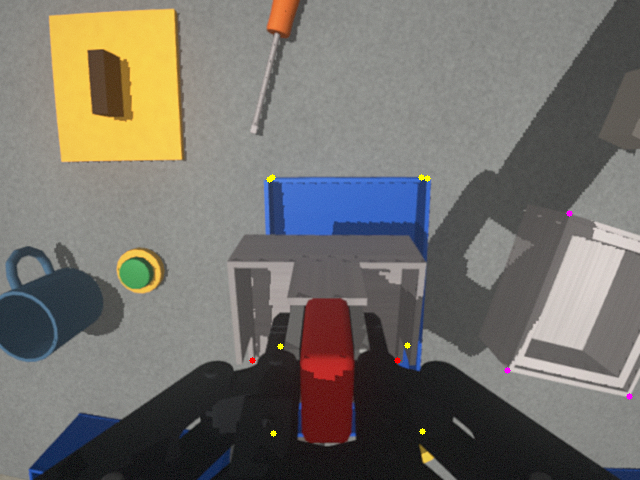

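```bash
python3 - <<'E'
from h import *
y=-.025
print("A");plan(BIN,[(0,y,.1,-7),(0,y,floor(0)+.001,-7)])
b=tcp(BIN,0,y,floor(0)+.001,-7)
print("B");plan(BIN,[(x,y,floor(x)+.001,-7) for x in(.02,.04,.06,.08,.088)],b)
b=tcp(BIN,.088,y,floor(.088)+.001,-7)
print("C");plan(BIN,[(.088+d,y,.005+d,p) for d,p in((.004,0),(.01,7),(.018,14),(.026,20),(.034,25))],b)
E
```

```text
A
[0.003, -0.002, -0.247] [-0.003, -0.001, 0.0]
[0.003, -0.002, -0.465] [-0.003, -0.001, 0.0]
B
[0.05, 0.007, -0.004] [0.0, 0.0, 0.0]
[0.099, 0.014, -0.009] [0.0, 0.0, 0.0]
[0.148, 0.022, -0.013] [0.0, 0.0, 0.0]
[0.198, 0.029, -0.017] [0.0, 0.0, 0.0]
[0.218, 0.032, -0.019] [0.0, 0.0, 0.0]
C
[-0.01, -0.001, -0.01] [0.006, -0.038, 0.0]
[-0.012, -0.002, -0.016] [0.011, -0.077, 0.0]
[-0.007, -0.001, -0.019] [0.017, -0.116, 0.0]
[0.003, 0.0, -0.021] [0.022, -0.148, 0.0]
[0.016, 0.002, -0.019] [0.026, -0.176, 0.0]
```

Emit:
jog_arm:
  deltas:
    - [1, [0.003, -0.002, -0.1], [-0.003, -0.001, 0]]
    - [1, [0.003, -0.002, -0.2], [-0.003, -0.001, 0]]
    - [1, [0.003, -0.002, -0.3], [-0.003, -0.001, 0]]
    - [1, [0.003, -0.002, -0.38], [-0.003, -0.001, 0]]
    - [1, [0.003, -0.002, -0.43], [-0.003, -0.001, 0]]
    - [1, [0.003, -0.002, -0.45], [-0.003, -0.001, 0]]
    - [1, [0.003, -0.002, -0.46], [-0.003, -0.001, 0]]
    - [1, [0.003, -0.002, -0.465], [-0.003, -0.001, 0]]
    - [1, [0.003, -0.002, -0.465], [-0.003, -0.001, 0]]
    - [1, [0.003, -0.002, -0.465], [-0.003, -0.001, 0]]

```text
t: 5.45
tool_pos: [0.5316, -0.1529, 0.0847]
tool_rot: [0.216, -3.017, 0.016]
contact_force: [-0.4, -0.2, -3.1]
opening: 0.0147
grip_force: 108.2
```

```bash
python3 - <<'E'
from h import *
plan(BIN,[(0,-.025,floor(0)+.001,-7)]); print(tcp(BIN,0,-.025,floor(0)+.001,-7)[0])
E
```

```text
[-0.005, 0.003, -0.008] [0.0, 0.002, 0.0]
[ 0.52963344 -0.15156256  0.08145575]
```

Emit:
jog_arm:
  deltas:
    - [1, [-0.003, 0.003, -0.006], [0, 0.001, 0]]
    - [1, [-0.003, 0.003, -0.008], [0, 0.002, 0]]
    - [1, [-0.003, 0.003, -0.009], [0, 0.002, 0]]
    - [1, [-0.003, 0.003, -0.009], [0, 0.002, 0]]

```text
t: 5.78
tool_pos: [0.5297, -0.1517, 0.0804]
tool_rot: [0.215, -3.009, 0.014]
contact_force: [-3.1, 0.7, 5.4]
opening: 0.0149
grip_force: 109.1
```

Emit:
jog_arm:
  deltas:
    - [1, [0.012, 0.002, 0], [0, 0, 0]]
    - [1, [0.025, 0.004, -0.001], [0, 0, 0]]
    - [1, [0.037, 0.005, -0.002], [0, 0, 0]]
    - [1, [0.05, 0.007, -0.003], [0, 0, 0]]
    - [1, [0.065, 0.009, -0.005], [0, 0, 0]]
    - [1, [0.08, 0.011, -0.006], [0, 0, 0]]
    - [1, [0.099, 0.014, -0.008], [0, 0, 0]]
    - [1, [0.115, 0.017, -0.009], [0, 0, 0]]
    - [1, [0.132, 0.019, -0.011], [0, 0, 0]]
    - [1, [0.148, 0.022, -0.012], [0, 0, 0]]
    - [1, [0.165, 0.024, -0.014], [0, 0, 0]]
    - [1, [0.165, 0.024, -0.014], [0, 0, 0]]

```text
t: 6.78
tool_pos: [0.5969, -0.1421, 0.0743]
tool_rot: [0.216, -3.01, 0.015]
contact_force: [-1.5, -2.1, 5.8]
opening: 0.0149
grip_force: 109.2
```

```bash
cat > sc.py <<'E'
import sys
from h import *
s=ctrl.get_image("scene")[:,:,::-1];t=ctrl.get_image("top")[:,:,::-1]
C=np.hstack([crop(s,235,395,240,390,3)[:,:480],crop(t,310,400,140,265,4)[:450,:320]])
cv2.imwrite(f"pics/{sys.argv[1]}.png",C);print(C.shape)
E
python3 sc.py s1
```

```text
(450, 800, 3)
```

View pics/s1.png

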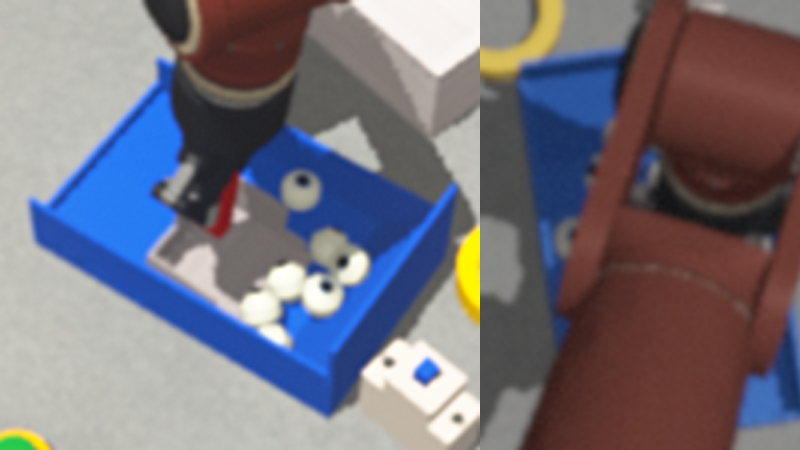

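```bash
python3 - <<'E'
from h import *
y=-.025
plan(BIN,[(.078,y,floor(.078)+.000,-7),(.087,y,floor(.087),-7),(.091,y,.006,-3),(.095,y,.010,2),(.100,y,.0155,7),(.106,y,.0215,12),(.112,y,.0275,17),(.118,y,.0335,22),(.122,y,.039,26)])
E
```

```text
[0.025, 0.004, -0.002] [0.0, -0.0, 0.0]
[0.047, 0.008, -0.003] [0.0, -0.0, 0.0]
[0.046, 0.007, -0.01] [0.004, -0.022, 0.0]
[0.042, 0.007, -0.014] [0.008, -0.05, 0.0]
[0.043, 0.007, -0.016] [0.012, -0.077, 0.0]
[0.047, 0.008, -0.017] [0.015, -0.105, 0.0]
[0.053, 0.008, -0.02] [0.019, -0.132, 0.0]
[0.06, 0.009, -0.023] [0.023, -0.16, 0.0]
[0.065, 0.01, -0.024] [0.027, -0.182, 0.0]
```

```bash
python3 - <<'E'
from h import *
y=-.025;rows=[(.078,y,floor(.078)+.000,-7),(.087,y,floor(.087),-7)]
for x in(.092,.098,.105,.112,.119,.124):
    z=x-.086+.001; rows.append((x,y,z,np.degrees(np.arcsin((z-floor(x-.083)-.003)/.085))))
for p in (18,20,22): rows.append((.124-.002*(p-16),y,z+.012*(p-16),p))
print(np.round(rows,3).tolist());plan(BIN,rows)
E
```

```text
[[0.078, -0.025, 0.005, -7.0], [0.087, -0.025, 0.004, -7.0], [0.092, -0.025, 0.007, -4.741], [0.098, -0.025, 0.013, -0.34], [0.105, -0.025, 0.02, 4.793], [0.112, -0.025, 0.027, 9.965], [0.119, -0.025, 0.034, 15.221], [0.124, -0.025, 0.039, 19.055], [0.12, -0.025, 0.063, 18.0], [0.116, -0.025, 0.087, 20.0], [0.112, -0.025, 0.111, 22.0]]
[0.025, 0.004, -0.002] [0.0, -0.0, 0.0]
[0.047, 0.008, -0.003] [0.0, -0.0, 0.0]
[0.053, 0.008, -0.002] [0.002, -0.013, 0.0]
[0.056, 0.009, 0.0] [0.006, -0.037, 0.0]
[0.06, 0.01, 0.002] [0.01, -0.065, 0.0]
[0.066, 0.01, 0.003] [0.014, -0.094, 0.0]
[0.073, 0.011, 0.003] [0.018, -0.123, 0.0]
[0.079, 0.012, 0.002] [0.021, -0.144, 0.0]
[0.071, 0.011, 0.066] [0.02, -0.138, 0.0]
[0.058, 0.009, 0.118] [0.022, -0.149, 0.0]
[0.045, 0.007, 0.171] [0.023, -0.16, 0.0]
```

Emit:
jog_arm:
  deltas:
    - [1, [0.015, 0.002, -0.001], [0, 0, 0]]
    - [1, [0.032, 0.005, -0.002], [0, 0, 0]]
    - [1, [0.047, 0.008, -0.002], [0, 0, 0]]
    - [1, [0.053, 0.008, -0.001], [0.002, -0.013, 0]]
    - [1, [0.056, 0.009, 0.002], [0.006, -0.037, 0]]
    - [1, [0.06, 0.01, 0.003], [0.01, -0.065, 0]]
    - [1, [0.066, 0.01, 0.004], [0.014, -0.094, 0]]
    - [1, [0.073, 0.011, 0.004], [0.018, -0.123, 0]]
    - [1, [0.079, 0.012, 0.004], [0.021, -0.144, 0]]
    - [1, [0.079, 0.012, 0.004], [0.021, -0.144, 0]]
    - [1, [0.078, 0.012, 0.014], [0.021, -0.144, 0]]
    - [1, [0.076, 0.011, 0.03], [0.021, -0.144, 0]]

```text
t: 7.88
tool_pos: [0.6244, -0.1368, 0.0837]
tool_rot: [-0.201, 2.809, 0.038]
contact_force: [-0.2, 0.0, -3.5]
opening: 0.0147
grip_force: 108.1
```

```bash
python3 sc.py s2
```

```text
(450, 800, 3)
```

View pics/s2.png

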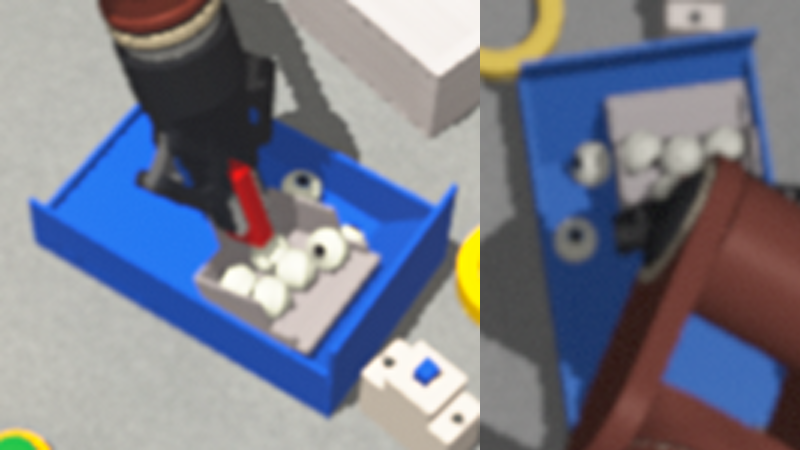

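```bash
python3 - <<'E'
from h import *
print("A");plan(BIN,[(.115,-.025,.1,20),(.06,-.02,.17,20)])
plan(TRAY,[(-.02,0,.17,20),(0,0,.13,20)])
b=tcp(TRAY,0,0,.13,20);print("B")
plan(TRAY,[(0,0,.11,12),(0,0,.095,5),(0,0,.085,0),(0,0,.08,-7),(0,0,.075,-14),(0,0,.068,-21),(0,0,.062,-28),(0,0,.06,-35),(.005,0,.06,-42),(.01,0,.06,-49),(.015,0,.06,-55)],b)
E
```

```text
A
[-0.02, -0.002, 0.119] [0.001, -0.005, 0.0]
[-0.157, -0.01, 0.294] [0.001, -0.005, 0.0]
[-0.404, 0.719, 0.294] [0.0, -0.006, -0.083]
[-0.354, 0.713, 0.194] [0.0, -0.006, -0.083]
B
[0.014, -0.002, -0.022] [0.005, 0.044, 0.0]
[0.029, -0.003, -0.036] [0.01, 0.083, 0.0]
[0.042, -0.005, -0.046] [0.013, 0.11, 0.0]
[0.062, -0.007, -0.04] [0.017, 0.149, 0.0]
[0.083, -0.01, -0.036] [0.022, 0.188, 0.0]
[0.107, -0.012, -0.04] [0.026, 0.226, 0.0]
[0.132, -0.015, -0.044] [0.031, 0.265, 0.0]
[0.159, -0.018, -0.041] [0.035, 0.304, 0.0]
[0.198, -0.023, -0.037] [0.04, 0.342, 0.0]
[0.238, -0.028, -0.036] [0.044, 0.381, 0.0]
[0.274, -0.032, -0.038] [0.048, 0.414, 0.0]
```

Emit:
jog_arm:
  deltas:
    - [1, [-0.01, -0.001, 0.05], [0, 0, 0]]
    - [1, [-0.02, -0.002, 0.11], [0.001, -0.005, 0]]
    - [1, [-0.05, -0.004, 0.18], [0.001, -0.005, 0]]
    - [1, [-0.1, -0.007, 0.25], [0.001, -0.005, 0]]
    - [1, [-0.157, 0.02, 0.294], [0.001, -0.005, -0.005]]
    - [1, [-0.19, 0.09, 0.294], [0, -0.006, -0.015]]
    - [1, [-0.22, 0.17, 0.294], [0, -0.006, -0.025]]
    - [1, [-0.25, 0.26, 0.294], [0, -0.006, -0.035]]
    - [1, [-0.28, 0.35, 0.294], [0, -0.006, -0.045]]
    - [1, [-0.31, 0.44, 0.294], [0, -0.006, -0.055]]
    - [1, [-0.34, 0.53, 0.294], [0, -0.006, -0.065]]
    - [1, [-0.37, 0.61, 0.294], [0, -0.006, -0.075]]

```text
t: 8.98
tool_pos: [0.4767, 0.1087, 0.2039]
tool_rot: [0.132, 2.788, -0.021]
contact_force: [1.0, -1.3, -3.8]
opening: 0.0147
grip_force: 108.1
```

Emit:
jog_arm:
  deltas:
    - [1, [-0.01, 0.05, -0.01], [0, 0, -0.004]]
    - [1, [0, 0.08, -0.03], [0, 0, -0.008]]
    - [1, [0.005, 0.1, -0.06], [0, 0, -0.008]]
    - [1, [0.013, 0.103, -0.09], [0, 0, -0.008]]
    - [1, [0.016, 0.103, -0.1], [0, 0, -0.008]]
    - [1, [0.016, 0.103, -0.1], [0, 0, -0.008]]
    - [1, [0.016, 0.103, -0.1], [0, 0, -0.008]]

```text
t: 9.57
tool_pos: [0.484, 0.1478, 0.1633]
tool_rot: [0.165, 2.788, -0.028]
contact_force: [0.1, -0.5, -2.6]
opening: 0.0144
grip_force: 108.2
```

```bash
python3 - <<'E'
from h import *
plan(TRAY,[(0,0,.13,20)]);
E
python3 wv.py w3
```

```text
[0.003, -0.0, 0.003] [-0.0, 0.0, 0.001]
9.5667 [ 0.21  -0.408  2.159 -0.126  1.062 -1.199] [0.484  0.1478 0.1633] [ 0.165  2.788 -0.028]
```

View pics/w3.png

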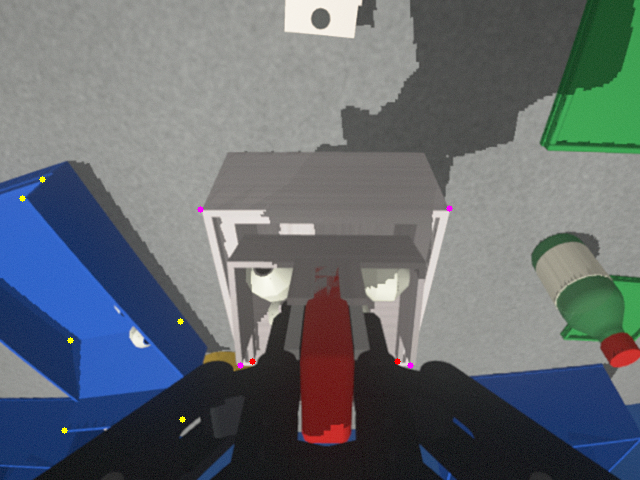

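Emit:
jog_arm:
  deltas:
    - [1, [0.014, -0.002, -0.02], [0.005, 0.039, 0]]
    - [1, [0.03, -0.003, -0.034], [0.01, 0.078, 0]]
    - [1, [0.044, -0.005, -0.043], [0.013, 0.11, 0]]
    - [1, [0.064, -0.007, -0.038], [0.017, 0.149, 0]]
    - [1, [0.085, -0.01, -0.034], [0.022, 0.188, 0]]
    - [1, [0.109, -0.012, -0.038], [0.026, 0.226, 0]]
    - [1, [0.134, -0.015, -0.042], [0.031, 0.265, 0]]
    - [1, [0.161, -0.018, -0.039], [0.035, 0.304, 0]]
    - [1, [0.2, -0.023, -0.035], [0.04, 0.342, 0]]
    - [1, [0.24, -0.028, -0.034], [0.044, 0.381, 0]]
    - [1, [0.276, -0.032, -0.036], [0.048, 0.414, 0]]
    - [1, [0.276, -0.032, -0.036], [0.048, 0.414, 0]]

```text
t: 10.62
tool_pos: [0.5966, 0.1332, 0.1402]
tool_rot: [-0.133, -2.171, -0.064]
contact_force: [-0.9, -0.7, -7.0]
opening: 0.0147
grip_force: 108.3
```

Emit:
jog_arm:
  deltas:
    - [1, [0, 0, 0.02], [0, 0, 0]]
    - [1, [0, 0, 0], [0, 0, 0]]
    - [1, [0, 0, 0.04], [0, 0, 0]]
    - [1, [0, 0, 0.1], [0, 0, 0]]
    - [1, [0, 0, 0.2], [0, 0, 0]]
    - [1, [0, 0, 0.2], [0, 0, 0]]

```text
t: 11.12
tool_pos: [0.596, 0.1355, 0.2412]
tool_rot: [-0.126, -2.195, -0.066]
contact_force: [1.1, 0.1, -0.6]
opening: 0.0152
grip_force: 108.5
```

```bash
cat > sc2.py <<'E'
import sys
from h import *
o=ctrl.get_obs();print(o["t"],o["tool_pos"].round(4),o["q"].round(2))
s=ctrl.get_image("scene")[:,:,::-1];t=ctrl.get_image("top")[:,:,::-1]
C=np.hstack([crop(s,235,435,180,380,2.5)[:,:480][:500],crop(t,215,400,140,260,2)[:500]] ) if 0 else np.zeros((600,800,3),np.uint8)
a=crop(s,240,440,185,385,2.5);b=crop(t,215,400,140,260,1.6);C[:500,:500]=a;C[:b.shape[0],500:500+b.shape[1]]=b[:,:300]
cv2.imwrite(f"pics/{sys.argv[1]}.png",C)
E
python3 sc2.py s3
```

```text
11.1167 [0.596  0.1355 0.2412] [ 0.04  0.59  1.14  0.18  2.35 -1.35]
```

View pics/s3.png

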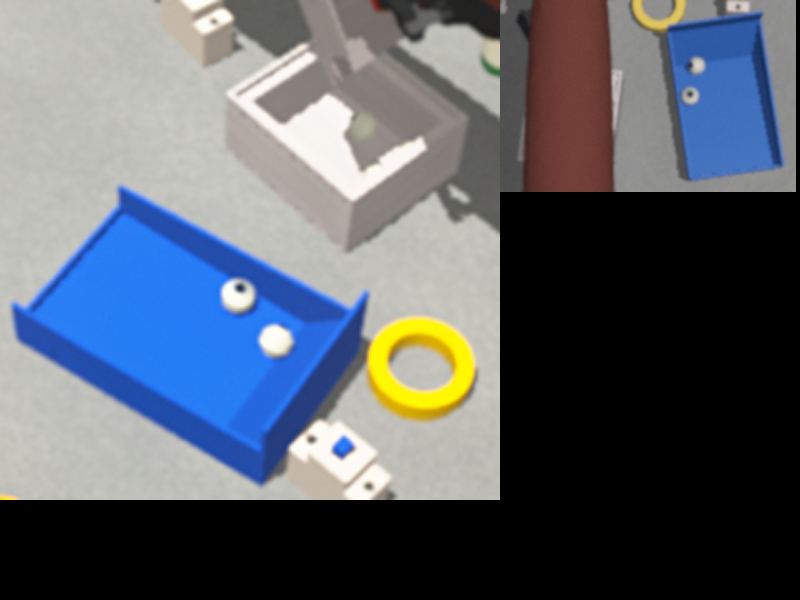

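```bash
python3 - <<'E'
from h import *
B=unproj([[338.1,181.2],[334.4,200]],.035,"top")-[*BIN[:2],0]
c,s=np.cos(BIN[2]),np.sin(BIN[2]);print((B[:,:2]@np.array([[c,-s],[s,c]])).round(3))
plan(TRAY,[(0,0,.18,-7)]);plan(BIN,[(0,.025,.18,-7),(0,.025,.1,-7)])
print(tcp(BIN,0,.025,.0108,-7)[0])
E
```

```text
[[0.08  0.036]
 [0.031 0.053]]
[-0.214, 0.023, 0.034] [-0.03, -0.261, 0.0]
[-0.182, -0.594, 0.034] [0.004, -0.264, 0.078]
[-0.182, -0.594, -0.166] [0.004, -0.264, 0.078]
[ 0.52244345 -0.10208222  0.07944963]
```

Emit:
jog_arm:
  deltas:
    - [1, [-0.03, -0.02, 0.034], [0, -0.04, 0.005]]
    - [1, [-0.05, -0.07, 0.034], [0, -0.08, 0.01]]
    - [1, [-0.07, -0.14, 0.034], [0, -0.12, 0.02]]
    - [1, [-0.1, -0.22, 0.034], [0, -0.16, 0.03]]
    - [1, [-0.13, -0.31, 0.034], [0, -0.2, 0.04]]
    - [1, [-0.15, -0.4, 0.034], [0, -0.235, 0.055]]
    - [1, [-0.17, -0.5, 0.034], [0.004, -0.264, 0.07]]
    - [1, [-0.182, -0.57, 0.034], [0.004, -0.264, 0.078]]
    - [1, [-0.182, -0.594, 0], [0.004, -0.264, 0.078]]
    - [1, [-0.182, -0.594, -0.1], [0.004, -0.264, 0.078]]
    - [1, [-0.182, -0.594, -0.166], [0.004, -0.264, 0.078]]
    - [1, [-0.182, -0.594, -0.166], [0.004, -0.264, 0.078]]

```text
t: 12.22
tool_pos: [0.5161, -0.1006, 0.1544]
tool_rot: [0.213, -2.989, 0.005]
contact_force: [-1.3, 0.5, -4.2]
opening: 0.0149
grip_force: 108.2
```

Emit:
jog_arm:
  deltas:
    - [1, [0, 0, 0], [0, 0, 0]]
    - [1, [0, 0, 0], [0, 0, 0]]

```text
t: 12.38
tool_pos: [0.5219, -0.1022, 0.1633]
tool_rot: [0.215, -3.003, 0.015]
contact_force: [0.5, 0.5, -1.8]
opening: 0.0145
grip_force: 108.2
```

```bash
python3 - <<'E'
from h import *
print(ctrl.get_obs()["tool_pos"]);y=.025
plan(BIN,[(0,y,.1,-7),(0,y,.03,-7),(0,y,.0122,-7)])
E
```

```text
[ 0.52190908 -0.10217533  0.16329522]
[0.001, 0.0, 0.013] [0.0, -0.003, 0.0]
[0.001, 0.0, -0.162] [0.0, -0.003, 0.0]
[0.001, 0.0, -0.206] [0.0, -0.003, 0.0]
```

Emit:
jog_arm:
  deltas:
    - [1, [0.001, 0, -0.08], [0, -0.002, 0]]
    - [1, [0.001, 0, -0.14], [0, -0.002, 0]]
    - [1, [0.001, 0, -0.17], [0, -0.002, 0]]
    - [1, [0.001, 0, -0.19], [0, -0.002, 0]]
    - [1, [0.001, 0, -0.2], [0, -0.002, 0]]
    - [1, [0.001, 0, -0.2], [0, -0.002, 0]]
    - [1, [0.001, 0, -0.2], [0, -0.002, 0]]

```text
t: 12.97
tool_pos: [0.5229, -0.1029, 0.0836]
tool_rot: [0.215, -3.01, 0.016]
contact_force: [0.2, -0.5, -3.0]
opening: 0.0149
grip_force: 108.5
```

```bash
python3 - <<'E'
from h import *
plan(BIN,[(0,.025,.0118,-7)]);print(ctrl.get_obs()["contact_force"])
E
```

```text
[-0.001, 0.002, -0.008] [0.001, -0.001, 0.0]
[ 0.24635221 -0.45607474 -3.04011363]
```

Emit:
jog_arm:
  deltas:
    - [1, [-0.001, 0.002, -0.005], [0, 0, 0]]
    - [1, [-0.001, 0.002, -0.008], [0, 0, 0]]
    - [1, [0.015, 0.004, -0.008], [0, 0, 0]]
    - [1, [0.034, 0.007, -0.01], [0, 0, 0]]
    - [1, [0.053, 0.01, -0.011], [0, 0, 0]]
    - [1, [0.072, 0.013, -0.013], [0, 0, 0]]
    - [1, [0.09, 0.015, -0.015], [0, 0, 0]]
    - [1, [0.11, 0.018, -0.016], [0, 0, 0]]
    - [1, [0.13, 0.021, -0.018], [0, 0, 0]]
    - [1, [0.148, 0.024, -0.02], [0, 0, 0]]
    - [1, [0.164, 0.026, -0.022], [0, 0, 0]]
    - [1, [0.164, 0.026, -0.022], [0, 0, 0]]

```text
t: 13.97
tool_pos: [0.5899, -0.0922, 0.0742]
tool_rot: [0.215, -3.011, 0.016]
contact_force: [0.0, -1.2, 3.2]
opening: 0.0145
grip_force: 109.1
```

Emit:
jog_arm:
  deltas:
    - [1, [0.015, 0.002, -0.001], [0, 0, 0]]
    - [1, [0.032, 0.005, -0.002], [0, 0, 0]]
    - [1, [0.047, 0.008, -0.002], [0, 0, 0]]
    - [1, [0.053, 0.008, -0.001], [0.002, -0.013, 0]]
    - [1, [0.056, 0.009, 0.002], [0.006, -0.037, 0]]
    - [1, [0.06, 0.01, 0.003], [0.01, -0.065, 0]]
    - [1, [0.066, 0.01, 0.004], [0.014, -0.094, 0]]
    - [1, [0.073, 0.011, 0.004], [0.018, -0.123, 0]]
    - [1, [0.079, 0.012, 0.004], [0.021, -0.144, 0]]
    - [1, [0.079, 0.012, 0.004], [0.021, -0.144, 0]]
    - [1, [0.078, 0.012, 0.014], [0.021, -0.144, 0]]
    - [1, [0.076, 0.011, 0.03], [0.021, -0.144, 0]]

```text
t: 14.97
tool_pos: [0.6169, -0.0873, 0.084]
tool_rot: [-0.2, 2.809, 0.036]
contact_force: [0.4, -0.3, -3.3]
opening: 0.0145
grip_force: 108.2
```

```bash
cat > white.py <<'E'
from h import *
for n in("scene","top"):
    im=ctrl.get_image(n)[:,:,::-1].copy();cv2.imwrite(f"pics/last_{n}.png",im)
    P=proj(place(BIN,[[-.106,.075,.03],[-.106,-.075,.03],[.139,-.075,.06],[.139,.075,.06]]),n)
    roi=np.zeros(im.shape[:2],np.uint8);cv2.fillConvexPoly(roi,P.astype(np.int32),255)
    m=hsvmask(im,(0,0,110),(180,90,255))&roi
    k,l,s,c=cv2.connectedComponentsWithStats(m)
    for i in range(1,k):
        if s[i,4]>15:print(n,s[i].tolist(),c[i].round(1))
E
python3 white.py
```

```text
scene [251, 265, 37, 42, 52] [269.8 284.4]
scene [299, 272, 6, 11, 30] [301.7 276.8]
scene [327, 288, 4, 13, 32] [328.3 295.2]
scene [314, 291, 60, 50, 1564] [345.  316.7]
top [323, 162, 39, 31, 782] [340.4 175.3]
```

```bash
python3 - <<'E'
from h import *
print("A");plan(BIN,[(.115,.025,.1,20),(.06,.025,.17,20)])
plan(TRAY,[(-.02,0,.17,20),(0,0,.13,20)])
E
```

```text
A
[-0.019, -0.003, 0.119] [0.001, -0.005, 0.0]
[-0.155, -0.023, 0.294] [0.001, -0.005, 0.0]
[-0.385, 0.595, 0.294] [0.0, -0.005, -0.082]
[-0.336, 0.589, 0.194] [0.0, -0.005, -0.082]
```

Emit:
jog_arm:
  deltas:
    - [1, [-0.01, -0.001, 0.05], [0, 0, 0]]
    - [1, [-0.02, -0.002, 0.11], [0.001, -0.005, 0]]
    - [1, [-0.05, -0.004, 0.18], [0.001, -0.005, 0]]
    - [1, [-0.1, -0.007, 0.25], [0.001, -0.005, 0]]
    - [1, [-0.155, 0.02, 0.294], [0.001, -0.005, -0.005]]
    - [1, [-0.19, 0.09, 0.294], [0, -0.005, -0.015]]
    - [1, [-0.22, 0.17, 0.294], [0, -0.005, -0.03]]
    - [1, [-0.26, 0.26, 0.294], [0, -0.005, -0.04]]
    - [1, [-0.3, 0.35, 0.294], [0, -0.005, -0.055]]
    - [1, [-0.33, 0.44, 0.294], [0, -0.005, -0.065]]
    - [1, [-0.36, 0.52, 0.294], [0, -0.005, -0.075]]
    - [1, [-0.38, 0.57, 0.294], [0, -0.005, -0.082]]

```text
t: 16.07
tool_pos: [0.4647, 0.1433, 0.2039]
tool_rot: [0.16, 2.79, -0.026]
contact_force: [1.5, -0.5, -3.1]
opening: 0.0145
grip_force: 108.2
```

Emit:
jog_arm:
  deltas:
    - [1, [0.005, 0.01, -0.01], [0, 0, 0]]
    - [1, [0.02, 0.019, -0.03], [0, 0, 0]]
    - [1, [0.03, 0.019, -0.06], [0, 0, 0]]
    - [1, [0.044, 0.019, -0.09], [0, 0, 0]]
    - [1, [0.044, 0.019, -0.1], [0, 0, 0]]
    - [1, [0.044, 0.019, -0.1], [0, 0, 0]]
    - [1, [0.044, 0.019, -0.1], [0, 0, 0]]

```text
t: 16.65
tool_pos: [0.4835, 0.1476, 0.1631]
tool_rot: [0.161, 2.791, -0.028]
contact_force: [-0.1, -0.3, -2.9]
opening: 0.0149
grip_force: 108.2
```

```bash
python3 - <<'E'
from h import *
plan(TRAY,[(0,0,.13,20)])
E
python3 white.py; python3 sc2.py s4
```

```text
[0.004, 0.0, 0.004] [-0.0, -0.001, -0.0]
scene [251, 265, 37, 42, 52] [269.8 284.4]
16.75 [0.4839 0.1478 0.164 ] [ 0.21 -0.41  2.16 -0.12  1.06 -1.2 ]
```

Emit:
jog_arm:
  deltas:
    - [1, [0.014, -0.002, -0.02], [0.005, 0.039, 0]]
    - [1, [0.03, -0.003, -0.034], [0.01, 0.078, 0]]
    - [1, [0.044, -0.005, -0.043], [0.013, 0.11, 0]]
    - [1, [0.064, -0.007, -0.038], [0.017, 0.149, 0]]
    - [1, [0.085, -0.01, -0.034], [0.022, 0.188, 0]]
    - [1, [0.109, -0.012, -0.034], [0.026, 0.226, 0]]
    - [1, [0.134, -0.015, -0.036], [0.031, 0.265, 0]]
    - [1, [0.161, -0.018, -0.03], [0.035, 0.304, 0]]
    - [1, [0.2, -0.023, -0.026], [0.04, 0.342, 0]]
    - [1, [0.24, -0.028, -0.024], [0.044, 0.381, 0]]
    - [1, [0.276, -0.032, -0.026], [0.048, 0.414, 0]]
    - [1, [0.276, -0.032, -0.026], [0.048, 0.414, 0]]

```text
t: 17.85
tool_pos: [0.5956, 0.1337, 0.1435]
tool_rot: [-0.129, -2.167, -0.065]
contact_force: [-0.8, -0.1, -6.8]
opening: 0.0151
grip_force: 108.4
```

Emit:
jog_arm:
  deltas:
    - [1, [0, 0, 0.02], [0, 0, 0]]
    - [1, [0, 0, 0], [0, 0, 0]]
    - [1, [0, 0, 0.04], [0, 0, 0]]
    - [1, [0, 0, 0.1], [0, 0, 0]]
    - [1, [0, 0, 0.2], [0, 0, 0]]
    - [1, [-0.03, 0.04, 0.25], [0, -0.04, 0]]
    - [1, [-0.06, 0.09, 0.25], [0, -0.08, 0]]
    - [1, [-0.1, 0.16, 0.25], [-0.01, -0.12, 0]]
    - [1, [-0.13, 0.24, 0.25], [-0.02, -0.16, 0]]
    - [1, [-0.16, 0.32, 0.25], [-0.02, -0.2, 0]]
    - [1, [-0.2, 0.4, 0.25], [-0.03, -0.24, 0]]
    - [1, [-0.25, 0.48, 0.25], [-0.03, -0.28, 0]]

```text
t: 18.85
tool_pos: [0.4927, 0.3284, 0.2581]
tool_rot: [-0.172, -3.057, -0.024]
contact_force: [-0.3, 0.5, -1.3]
opening: 0.015
grip_force: 108.3
```

```bash
cat >> h.py <<'E'
def scoop_to(x,y,z,yaw,pitch=0):
    "scoop origin at world x,y,z(underside)"
    l=place([x,y,yaw],[.0425,0,0])[0];return tcp([l[0],l[1],yaw],0,0,z,pitch)
E
python3 - <<'E'
from h import *
for z in(.18,.01,.005):print(delta(*scoop_to(*REST[:2],z,REST[2])))
s=ctrl.get_image("scene")[:,:,::-1];t=ctrl.get_image("top")[:,:,::-1]
C=np.zeros((600,800,3),np.uint8)
C[:400,:400]=crop(t,215,300,170,255,4.7)[:400,:400];C[:400,400:]=crop(s,325,435,185,290,4)[:400,:400]
b=crop(t,120,220,130,200,2);C[400:400+b.shape[0],:b.shape[1]]=b
cv2.imwrite("pics/s5.png",C)
E
```

```text
[[-0.2015, 0.1584, -0.0429], [-0.0066, -0.0251, -0.0051]]
[[-0.2015, 0.1584, -0.4679], [-0.0066, -0.0251, -0.0051]]
[[-0.2015, 0.1584, -0.4804], [-0.0066, -0.0251, -0.0051]]
```

View pics/s5.png

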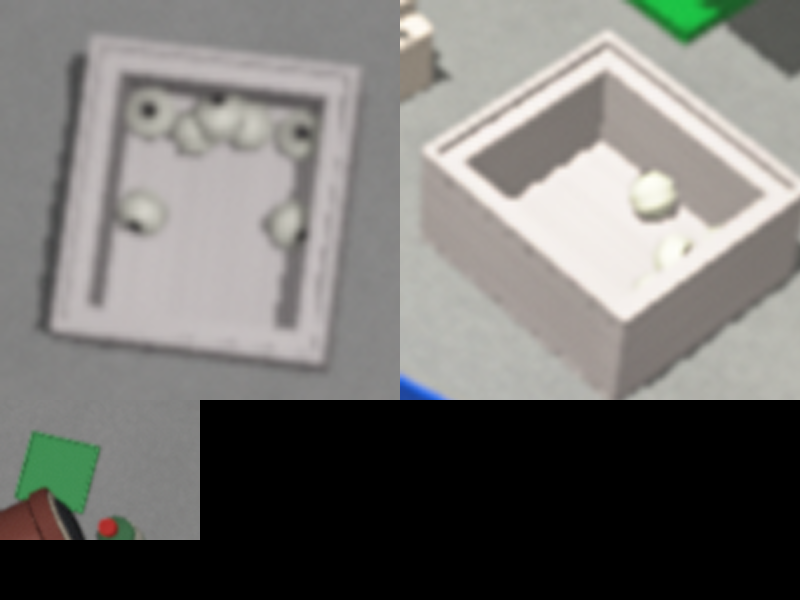

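Emit:
jog_arm:
  deltas:
    - [1, [-0.05, 0.04, 0], [-0.003, -0.015, -0.002]]
    - [1, [-0.12, 0.1, 0], [-0.007, -0.025, -0.005]]
    - [1, [-0.18, 0.14, 0], [-0.007, -0.025, -0.005]]
    - [1, [-0.202, 0.158, -0.05], [-0.007, -0.025, -0.005]]
    - [1, [-0.202, 0.158, -0.15], [-0.007, -0.025, -0.005]]
    - [1, [-0.202, 0.158, -0.25], [-0.007, -0.025, -0.005]]
    - [1, [-0.202, 0.158, -0.35], [-0.007, -0.025, -0.005]]
    - [1, [-0.202, 0.158, -0.41], [-0.007, -0.025, -0.005]]
    - [1, [-0.202, 0.158, -0.45], [-0.007, -0.025, -0.005]]
    - [1, [-0.202, 0.158, -0.46], [-0.007, -0.025, -0.005]]
    - [1, [-0.202, 0.158, -0.46], [-0.007, -0.025, -0.005]]
    - [1, [-0.202, 0.158, -0.46], [-0.007, -0.025, -0.005]]

```text
t: 19.95
tool_pos: [0.4138, 0.3908, 0.0715]
tool_rot: [-0.201, -3.125, 0.005]
contact_force: [-0.3, -0.3, -0.8]
opening: 0.0149
grip_force: 108.3
```

```bash
python3 - <<'E'
from h import *
print(delta(*scoop_to(*REST[:2],.005,REST[2])))
E
```

```text
[[-0.0044, 0.0024, -0.0137], [0.0009, -0.0033, 0.0]]
```

Emit:
jog_arm:
  deltas:
    - [1, [-0.004, 0.002, -0.006], [0.001, -0.003, 0]]
    - [1, [-0.004, 0.002, -0.011], [0.001, -0.003, 0]]
    - [1, [-0.004, 0.002, -0.014], [0.001, -0.003, 0]]
    - [1, [-0.004, 0.002, -0.014], [0.001, -0.003, 0]]
    - [1, [-0.004, 0.002, -0.014], [0.001, -0.003, 0]]

```text
t: 20.37
tool_pos: [0.4121, 0.3919, 0.0657]
tool_rot: [-0.201, -3.133, 0.001]
contact_force: [-4.4, -1.5, 6.4]
opening: 0.0145
grip_force: 109.5
```

Resting. Open and retreat upward.

Emit:
jog_arm:
  deltas:
    - [-1, [0, 0, 0], [0, 0, 0]]
    - [-1, [0, 0, 0], [0, 0, 0]]
    - [-1, [0, 0, 0], [0, 0, 0]]
    - [-1, [0, 0, 0], [0, 0, 0]]
    - [-1, [0, 0, 0], [0, 0, 0]]
    - [-1, [0, 0, 0.05], [0, 0, 0]]
    - [-1, [0, 0, 0.15], [0, 0, 0]]
    - [-1, [0, 0, 0.25], [0, 0, 0]]
    - [-1, [0, 0, 0.35], [0, 0, 0]]
    - [-1, [0, 0, 0.45], [0, 0, 0]]
    - [-1, [0, 0, 0.5], [0, 0, 0]]
    - [-1, [0, 0, 0.5], [0, 0, 0]]

```text
t: 21.37
tool_pos: [0.4138, 0.3928, 0.2707]
tool_rot: [0.201, 3.13, 0.009]
contact_force: [-0.1, 1.0, 0.5]
opening: 0.0856
grip_force: 0.0
```

```bash
cat > cov.py <<'E'
from h import *
def cfit(n):
    im=ctrl.get_image(n)[:,:,::-1].copy();cv2.imwrite(f"pics/last_{n}.png",im)
    m=hsvmask(im,(20,150,100),(32,255,255));k,l,s,c=cv2.connectedComponentsWithStats(m)
    i=1+np.argmax(s[1:,4]);cn=max(cv2.findContours((l==i).astype('u1'),0,1)[0],key=cv2.contourArea).reshape(-1,2).astype(float)
    return cn
def fitcov(n,p0,c=None):
    cn=cfit(n);W=unproj(cn,.008,n,c)[:,:2]
    def f(p):
        cc,s=np.cos(p[2]),np.sin(p[2]);q=np.abs((W-p[:2])@np.array([[cc,-s],[s,cc]]))-[.075,.067]
        return q.max(1)
    r=least_squares(f,p0,loss='soft_l1',f_scale=.002);return r.x,np.sqrt(np.mean(r.fun**2)),len(W)
if __name__=="__main__":
    p,e,k=fitcov("top",[.419,-.386,.12]);print(p.round(4),e,k)
    g=place(p,[0,0,.25])[0];d=delta(g,down(p[2],0,True));print(d,ctrl.get_obs()["q"].round(2))
E
python3 cov.py
```

```text
[ 0.4182 -0.3836  0.1294] 0.003798226815720844 196
[[0.0135, -1.9391, -0.0424], [0.0006, 0.0011, -0.9179]] [ 0.63 -0.1   1.7   0.    1.54 -0.81]
```

Emit:
jog_arm:
  deltas:
    - [-1, [0.08, -0.96, -0.02], [0, 0, 0.03]]
    - [-1, [0.08, -0.96, -0.02], [0, 0, 0.04]]
    - [-1, [0.08, -0.96, -0.02], [0, 0, 0.04]]
    - [-1, [0.08, -0.96, -0.02], [0, 0, 0.04]]
    - [-1, [0.08, -0.96, -0.02], [0, 0, 0.04]]
    - [-1, [0.08, -0.96, -0.02], [0, 0, 0.04]]
    - [-1, [0.08, -0.96, -0.02], [0, 0, 0.04]]
    - [-1, [0.08, -0.96, -0.02], [0, 0, 0.04]]
    - [-1, [0.08, -0.96, -0.02], [0, 0, 0.04]]
    - [-1, [0.08, -0.96, -0.02], [0, 0, 0.04]]
    - [-1, [0.08, -0.96, -0.02], [0, 0, 0.04]]
    - [-1, [0.08, -0.96, -0.02], [0, 0, 0.04]]

```text
t: 22.42
tool_pos: [0.4427, 0.0071, 0.2532]
tool_rot: [-0.007, -3.135, 0.002]
contact_force: [-0.8, 0.9, -0.6]
opening: 0.0854
grip_force: 0.0
```

Emit:
jog_arm:
  deltas:
    - [-1, [-0.067, -0.98, -0.02], [0, 0, 0.042]]
    - [-1, [-0.067, -0.98, -0.02], [0, 0, 0.042]]
    - [-1, [-0.067, -0.98, -0.02], [0, 0, 0.042]]
    - [-1, [-0.067, -0.98, -0.02], [0, 0, 0.042]]
    - [-1, [-0.067, -0.98, -0.02], [0, 0, 0.042]]
    - [-1, [-0.067, -0.98, -0.02], [0, 0, 0.042]]
    - [-1, [-0.067, -0.98, -0.02], [0, 0, 0.042]]
    - [-1, [-0.067, -0.98, -0.02], [0, 0, 0.042]]
    - [-1, [-0.067, -0.98, -0.02], [0, 0, 0.042]]
    - [-1, [-0.067, -0.98, -0.02], [0, 0, 0.042]]
    - [-1, [-0.067, -0.98, -0.02], [0, 0, 0.042]]
    - [-1, [-0.067, -0.98, -0.02], [0, 0, 0.042]]

```text
t: 23.42
tool_pos: [0.4174, -0.3841, 0.2456]
tool_rot: [0.203, -3.13, 0.0]
contact_force: [-0.2, 0.4, 0.1]
opening: 0.0856
grip_force: 0.0
```

```bash
python3 - <<'E'
from h import *
from cov import *
import cov
c=ctrl.get_calibration("wrist");p,e,k=fitcov("wrist",[.4182,-.3836,.1294],c);print(p.round(4),e,k)
o=ctrl.get_obs();print(o["tool_pos"],o["q"].round(2));print(delta(place(p,[0,0,.25])[0],down(p[2])))
im=cv2.imread("pics/last_wrist.png")
for x in proj(place(p,rect(.075,.067,.008)+rect(.03,.008,.04)),"wrist",c):cv2.circle(im,tuple(x.astype(int).tolist()),2,(255,0,255),-1)
cv2.imwrite("pics/w5.png",im)
E
```

```text
[ 0.4178 -0.3859  0.1379] 0.001256665003117984 554
[ 0.41753778 -0.38336056  0.24592697] [-0.87 -0.09  1.73 -0.    1.5  -2.57]
[[0.0006, -0.0063, 0.0102], [0.0003, -0.0014, 0.0022]]
```

View pics/w5.png

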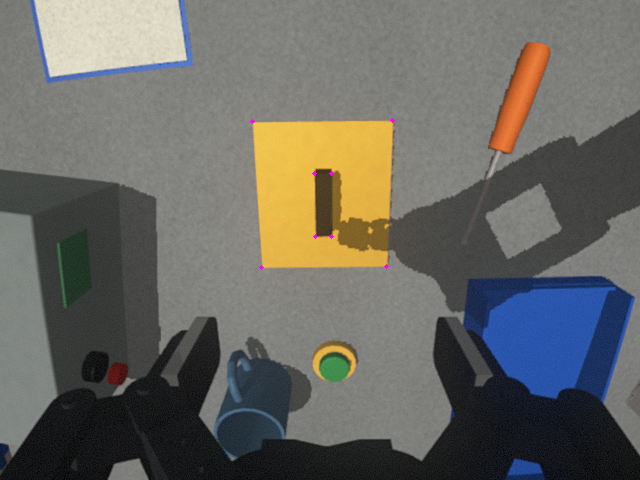

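Emit:
jog_arm:
  deltas:
    - [-1, [0.001, -0.006, -0.1], [0, -0.001, 0.002]]
    - [-1, [0.001, -0.006, -0.2], [0, -0.001, 0.002]]
    - [-1, [0.001, -0.006, -0.3], [0, -0.001, 0.002]]
    - [-1, [0.001, -0.006, -0.4], [0, -0.001, 0.002]]
    - [-1, [0.001, -0.006, -0.5], [0, -0.001, 0.002]]
    - [-1, [0.001, -0.006, -0.56], [0, -0.001, 0.002]]
    - [-1, [0.001, -0.006, -0.585], [0, -0.001, 0.002]]
    - [-1, [0.001, -0.006, -0.585], [0, -0.001, 0.002]]
    - [-1, [0.001, -0.006, -0.585], [0, -0.001, 0.002]]

```text
t: 24.22
tool_pos: [0.4181, -0.3867, 0.0139]
tool_rot: [-0.215, 3.134, -0.006]
contact_force: [-0.2, -0.4, 0.6]
opening: 0.0854
grip_force: 0.0
```

Emit:
jog_arm:
  deltas:
    - [1, [0, 0, 0], [0, 0, 0]]
    - [1, [0, 0, 0], [0, 0, 0]]
    - [1, [0, 0, 0], [0, 0, 0]]
    - [1, [0, 0, 0], [0, 0, 0]]
    - [1, [0, 0, 0], [0, 0, 0]]
    - [1, [0, 0, 0], [0, 0, 0]]
    - [1, [0, 0, 0], [0, 0, 0]]
    - [1, [0, 0, 0], [0, 0, 0]]
    - [1, [0, 0, 0], [0, 0, 0]]
    - [1, [0, 0, 0], [0, 0, 0]]
  squeeze: 80

```text
t: 25.05
tool_pos: [0.4173, -0.388, 0.0137]
tool_rot: [-0.212, 3.134, -0.006]
contact_force: [-0.2, 0.1, 5.7]
opening: 0.0149
grip_force: 80.8
```

```bash
python3 - <<'E'
from h import *
COV=np.array([.4178,-.3859,.1379]);o=ctrl.get_obs();r=R.from_rotvec(o["tool_rot"])
d=place([0,0,-COV[2]],[o["tool_pos"]-[*COV[:2],0]])[0];print("tcp in cover",d)
yw=(R.from_euler('z',-COV[2])*r).as_matrix();print(yw.round(3).tolist())
for z in(.16,.09,.072):
  T=place(TRAY,[[d[0],d[1],z+d[2]]])[0];print(T,delta(T,R.from_euler('z',TRAY[2]-COV[2])*r))
# button, triangulated: top0, scene0
E
```

```text
tcp in cover [-0.00077125 -0.00200331  0.01365804]
[[-1.0, 0.003, -0.0], [0.003, 1.0, -0.004], [0.0, -0.004, -1.0]]
[0.56680188 0.13609952 0.17365804] [[0.3737, 1.3102, 0.4], [-0.0, -0.0, -0.0809]]
[0.56680188 0.13609952 0.10365804] [[0.3737, 1.3102, 0.225], [-0.0, -0.0, -0.0809]]
[0.56680188 0.13609952 0.08565804] [[0.3737, 1.3102, 0.18], [-0.0, -0.0, -0.0809]]
```

Emit:
jog_arm:
  deltas:
    - [1, [0, 0, 0.05], [0, 0, 0]]
    - [1, [0, 0, 0.14], [0, 0, 0]]
    - [1, [0, 0, 0.24], [0, 0, 0]]
    - [1, [0.02, 0.03, 0.33], [0, 0, 0]]
    - [1, [0.04, 0.1, 0.4], [0, 0, -0.005]]
    - [1, [0.06, 0.18, 0.42], [0, 0, -0.01]]
    - [1, [0.08, 0.26, 0.42], [0, 0, -0.015]]
    - [1, [0.1, 0.34, 0.42], [0, 0, -0.02]]
    - [1, [0.12, 0.42, 0.42], [0, 0, -0.025]]
    - [1, [0.14, 0.5, 0.42], [0, 0, -0.03]]
    - [1, [0.16, 0.58, 0.42], [0, 0, -0.035]]
    - [1, [0.18, 0.66, 0.42], [0, 0, -0.04]]

```text
t: 26.05
tool_pos: [0.4882, -0.1214, 0.1793]
tool_rot: [0.014, -3.139, 0.003]
contact_force: [1.0, -0.8, -2.5]
opening: 0.0145
grip_force: 79.8
```

Emit:
jog_arm:
  deltas:
    - [1, [0.03, 0.08, 0], [0, 0, -0.005]]
    - [1, [0.05, 0.16, 0], [0, 0, -0.01]]
    - [1, [0.08, 0.24, 0], [0, 0, -0.015]]
    - [1, [0.1, 0.32, 0], [0, 0, -0.02]]
    - [1, [0.13, 0.4, 0], [0, 0, -0.025]]
    - [1, [0.15, 0.48, 0], [0, 0, -0.03]]
    - [1, [0.17, 0.56, 0], [0, 0, -0.035]]
    - [1, [0.19, 0.62, 0], [0, 0, -0.041]]
    - [1, [0.194, 0.65, 0], [0, 0, -0.041]]
    - [1, [0.194, 0.65, 0], [0, 0, -0.041]]
    - [1, [0.194, 0.65, 0], [0, 0, -0.041]]

```text
t: 26.97
tool_pos: [0.5658, 0.1365, 0.1796]
tool_rot: [-0.185, -3.133, 0.006]
contact_force: [0.9, 0.0, -1.9]
opening: 0.0145
grip_force: 79.6
```

```bash
python3 - <<'E'
from h import *
d=np.array([-.0008,0,.0137])
for z in(.11,.085):
  print(delta(place(TRAY,[[d[0],d[1],z+d[2]]])[0],down(TRAY[2])))
E
```

```text
[[0.0031, 0.0039, -0.1398], [0.0012, -0.0011, 0.0005]]
[[0.0031, 0.0039, -0.2023], [0.0012, -0.0011, 0.0005]]
```

Go to just above the rim (underside at 84 mm) and look.

Emit:
jog_arm:
  deltas:
    - [1, [0.003, 0.004, -0.05], [0.001, -0.001, 0]]
    - [1, [0.003, 0.004, -0.1], [0.001, -0.001, 0]]
    - [1, [0.003, 0.004, -0.15], [0.001, -0.001, 0]]
    - [1, [0.003, 0.004, -0.185], [0.001, -0.001, 0]]
    - [1, [0.003, 0.004, -0.2], [0.001, -0.001, 0]]
    - [1, [0.003, 0.004, -0.204], [0.001, -0.001, 0]]
    - [1, [0.003, 0.004, -0.204], [0.001, -0.001, 0]]

```text
t: 27.55
tool_pos: [0.5678, 0.1376, 0.0993]
tool_rot: [0.188, 3.134, 0.001]
contact_force: [0.5, -0.2, -2.0]
opening: 0.0144
grip_force: 79.8
```

```bash
python3 - <<'E'
from h import *
d=np.array([-.0008,0,.0137])
print(delta(place(TRAY,[[d[0],d[1],.085+d[2]]])[0],down(TRAY[2])))
o=ctrl.get_obs();c=ctrl.get_calibration("wrist");im=ctrl.get_image("wrist")[:,:,::-1].copy();cv2.imwrite("pics/w6raw.png",im)
x=proj(place(TRAY,rect(.083,.075,.078)),"wrist",c)
for a in x:cv2.circle(im,tuple(a.astype(int).tolist()),1,(255,0,255),-1)
x=proj(place(TRAY,rect(.075,.067,.093)),"wrist",c);print(x.round(0).tolist(),o["tool_pos"])
for a in x:cv2.circle(im,tuple(a.astype(int).tolist()),1,(0,0,255),-1)
cv2.imwrite("pics/w6.png",crop(im,190,460,130,330,2.95))
E
```

```text
[[-0.002, 0.0011, -0.0016], [-0.0001, 0.0006, 0.0011]]
[[456.0, 438.0], [197.0, 439.0], [150.0, 139.0], [500.0, 137.0]] [0.56782006 0.13764894 0.09933592]
```

View pics/w6.png

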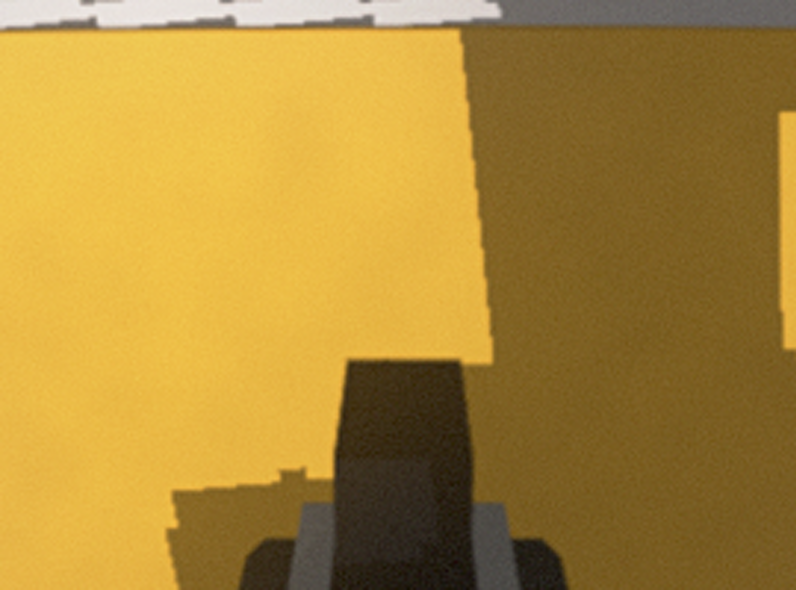

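```bash
python3 - <<'E'
from h import *
im=cv2.imread("pics/w6raw.png").astype(int);c=ctrl.get_calibration("wrist")
h=cv2.cvtColor(im.astype('u1'),cv2.COLOR_BGR2HSV).astype(int)
L=lambda P:proj(place(TRAY,P),"wrist",c)
for row in(170,210,250):
    y=(h[row,:,1]>140)&(abs(h[row,:,0]-24)<8);k=np.where(y)[0]
    def at(xh,z,s):  # predicted column at this row for edge y=s*xh
        a=L([[t,s*xh,z] for t in np.linspace(-.1,.08,400)]);return a[np.argmin(abs(a[:,1]-row)),0]
    print(row,"cover",k.min(),k.max(),"pred",[round(at(.067,.093,s),1) for s in(-1,1)],"rim out pred",[round(at(.075,.078,s),1) for s in(-1,1)],"rebate in pred",[round(at(.070,.078,s),1) for s in(-1,1)])
    print(" L",im[row,k.min()-34:k.min()+2,1].tolist());print(" R",im[row,k.max()-1:k.max()+34,1].tolist())
for col in(250,320,400):print("col",col,im[118:144,col,1].tolist(),"pred outer",L([[-.083,0,.078]])[0,1].round(1),"reb",L([[-.078,0,.078]])[0,1].round(1),"cover",L([[-.075,0,.093]])[0,1].round(1))
E
```

```text
170 cover 156 497 pred [np.float64(153.9), np.float64(494.3)] rim out pred [np.float64(151.2), np.float64(497.3)] rebate in pred [np.float64(162.4), np.float64(486.1)]
 L [133, 134, 136, 135, 136, 133, 134, 138, 133, 140, 141, 140, 141, 139, 141, 139, 140, 135, 130, 135, 134, 134, 137, 140, 137, 140, 137, 139, 138, 158, 201, 215, 209, 199, 197, 192]
 R [178, 184, 180, 155, 135, 123, 129, 125, 130, 131, 127, 128, 123, 124, 128, 129, 127, 128, 126, 130, 130, 129, 121, 123, 123, 123, 124, 128, 130, 129, 129, 127, 121, 118, 122]
210 cover 162 492 pred [np.float64(159.6), np.float64(489.1)] rim out pred [np.float64(156.8), np.float64(492.0)] rebate in pred [np.float64(167.8), np.float64(481.1)]
 L [131, 131, 134, 133, 129, 130, 130, 128, 132, 133, 136, 134, 136, 136, 136, 133, 134, 132, 137, 138, 137, 137, 138, 136, 133, 137, 132, 133, 144, 176, 201, 206, 203, 188, 191, 192]
 R [177, 180, 161, 134, 99, 80, 84, 82, 73, 65, 72, 66, 69, 66, 64, 66, 65, 68, 73, 73, 70, 69, 74, 74, 71, 68, 64, 72, 70, 68, 69, 67, 69, 68, 64]
250 cover 167 487 pred [np.float64(165.4), np.float64(483.7)] rim out
[... 251 characters left out ...]
, 182, 200, 199, 198, 189, 185]
 R [166, 137, 89, 71, 73, 73, 66, 71, 69, 69, 73, 75, 76, 73, 70, 72, 70, 71, 75, 75, 74, 74, 69, 66, 73, 66, 68, 67, 70, 70, 72, 67, 74, 63, 68]
col 250 [226, 225, 222, 221, 222, 223, 223, 222, 223, 223, 223, 225, 225, 226, 226, 226, 227, 229, 225, 161, 107, 109, 163, 195, 200, 200] pred outer 112.0 reb 124.6 cover 134.4
col 320 [211, 210, 210, 212, 208, 208, 209, 209, 214, 213, 196, 158, 202, 219, 217, 215, 214, 215, 217, 208, 172, 128, 165, 189, 193, 186] pred outer 112.0 reb 124.6 cover 134.4
col 400 [99, 98, 103, 105, 101, 98, 102, 99, 97, 102, 101, 100, 103, 102, 100, 107, 103, 104, 103, 103, 91, 84, 92, 98, 96, 98] pred outer 112.0 reb 124.6 cover 134.4
```

```bash
python3 - <<'E'
from h import *
im=cv2.imread("pics/w6raw.png");c=ctrl.get_calibration("wrist")
h=cv2.cvtColor(im,cv2.COLOR_BGR2HSV).astype(int);g=im[:,:,1].astype(int)
P=lambda t,X,z:proj(place(TRAY,[[X,t,z]]),"wrist",c)[0]
# cover back edge: first row yellow; rim outer: gradient max above
for col in range(180,480,20):
    y=np.where((h[:,col,1]>140)&(abs(h[:,col,0]-24)<8))[0].min()
    def pr(X,z):
        a=np.array([P(t,X,z) for t in np.linspace(-.08,.08,41)]);return np.interp(col,a[:,0],a[:,1]).round(1)
    print(col,"cov",y,pr(-.075,.0935),"outer",pr(-.083,.078),"reb",pr(-.078,.078),"|",g[100:y+1,col].tolist())
E
```

```text
180 cov 141 136.2 outer 113.9 reb 126.3 | [135, 138, 133, 137, 135, 134, 129, 135, 141, 140, 138, 142, 139, 137, 136, 124, 121, 167, 215, 225, 218, 220, 219, 220, 218, 221, 220, 221, 220, 196, 160, 199, 223, 224, 221, 222, 224, 223, 223, 187, 123, 150]
200 cov 140 135.8 outer 113.4 reb 125.9 | [138, 134, 136, 135, 139, 140, 135, 133, 136, 134, 136, 136, 135, 140, 126, 99, 120, 192, 221, 223, 223, 223, 221, 222, 222, 221, 222, 222, 223, 221, 223, 222, 225, 226, 225, 223, 227, 228, 193, 128, 135]
220 cov 140 135.5 outer 113.1 reb 125.6 | [133, 139, 136, 135, 132, 136, 132, 132, 137, 139, 139, 143, 140, 133, 101, 90, 133, 217, 228, 224, 223, 222, 221, 223, 224, 223, 222, 227, 214, 172, 132, 176, 224, 230, 226, 198, 142, 109, 102, 109, 152]
240 cov 140 135.2 outer 112.7 reb 125.3 | [135, 135, 134, 137, 134, 132, 128, 137, 133, 135, 138, 133, 136, 128, 105, 104, 153, 219, 225, 226, 222, 224, 225, 222, 224, 222, 224, 221, 213, 219, 226, 228, 225, 228, 225, 229, 229, 224, 165, 117, 158]
260 cov 139 135.0 outer 112.5 reb 125.0 | [130, 133, 131, 134, 127, 132, 129, 128, 131, 127, 137, 132, 12
[... 1753 characters left out ...]
00, 103, 102, 100, 107, 103, 104, 103, 103, 91, 84]
420 cov 140 134.7 outer 112.3 reb 124.8 | [73, 70, 73, 71, 70, 65, 70, 66, 69, 73, 65, 68, 66, 71, 73, 82, 85, 100, 99, 98, 105, 96, 102, 98, 102, 102, 99, 102, 99, 102, 104, 102, 99, 100, 103, 101, 102, 100, 94, 87, 86]
440 cov 140 134.9 outer 112.5 reb 125.0 | [68, 71, 67, 71, 65, 60, 71, 63, 64, 69, 70, 69, 70, 65, 74, 78, 83, 89, 98, 100, 97, 99, 99, 98, 95, 96, 95, 101, 97, 99, 102, 99, 99, 103, 100, 106, 100, 101, 98, 85, 86]
460 cov 140 135.1 outer 112.7 reb 125.2 | [67, 64, 66, 66, 66, 65, 67, 68, 66, 68, 67, 67, 65, 66, 68, 71, 83, 86, 95, 98, 101, 100, 98, 97, 104, 98, 94, 97, 98, 96, 95, 104, 101, 98, 99, 98, 98, 102, 97, 88, 83]
```

Emit:
jog_arm:
  deltas:
    - [1, [-0.001, -0.001, -0.008], [0, 0, 0]]
    - [1, [-0.001, -0.001, -0.016], [0, 0, 0]]
    - [1, [-0.001, -0.001, -0.024], [0, 0, 0]]
    - [1, [-0.001, -0.001, -0.032], [0, 0, 0]]
    - [1, [-0.001, -0.001, -0.037], [0, 0, 0]]
    - [1, [-0.001, -0.001, -0.037], [0, 0, 0]]
    - [1, [-0.001, -0.001, -0.037], [0, 0, 0]]

```text
t: 28.18
tool_pos: [0.5673, 0.1379, 0.0844]
tool_rot: [0.187, 3.134, 0.001]
contact_force: [-0.6, 0.4, -1.5]
opening: 0.0147
grip_force: 79.7
```

Inside the rebate with no contact force; lower the last bit and press.

Emit:
jog_arm:
  deltas:
    - [1, [0, 0, -0.002], [0, 0, 0]]
    - [1, [0, 0, -0.004], [0, 0, 0]]
    - [1, [0, 0, -0.006], [0, 0, 0]]
    - [1, [0, 0, -0.008], [0, 0, 0]]
    - [1, [0, 0, -0.008], [0, 0, 0]]

```text
t: 28.6
tool_pos: [0.5677, 0.1379, 0.0837]
tool_rot: [0.186, 3.134, 0.0]
contact_force: [-6.8, -0.6, 9.6]
opening: 0.0146
grip_force: 81.7
```

Emit:
jog_arm:
  deltas:
    - [1, [0, 0, -0.004], [0, 0, 0]]
    - [1, [0, 0, -0.008], [0, 0, 0]]
    - [1, [0, 0, -0.01], [0, 0, 0]]
    - [1, [0, 0, -0.01], [0, 0, 0]]
    - [1, [0, 0, -0.01], [0, 0, 0]]

```text
t: 29.02
tool_pos: [0.5684, 0.138, 0.0836]
tool_rot: [0.186, 3.134, 0.0]
contact_force: [-15.5, -2.5, 27.1]
opening: 0.0146
grip_force: 84.0
```

Emit:
jog_arm:
  deltas:
    - [1, [0, 0, 0.008], [0, 0, 0]]
    - [-1, [0, 0, 0.012], [0, 0, 0]]
    - [-1, [0, 0, 0.012], [0, 0, 0]]
    - [-1, [0, 0, 0.012], [0, 0, 0]]
    - [-1, [0, 0, 0.012], [0, 0, 0]]
    - [-1, [0, 0, 0.012], [0, 0, 0]]
    - [-1, [0, 0, 0.06], [0, 0, 0]]
    - [-1, [0, 0, 0.13], [0, 0, 0]]
    - [-1, [0, 0, 0.18], [0, 0, 0]]
    - [1, [0, 0, 0.18], [0, 0, 0]]
    - [1, [0, 0, 0.18], [0, 0, 0]]
    - [1, [0, 0, 0.18], [0, 0, 0]]

```text
t: 30.02
tool_pos: [0.5667, 0.1377, 0.148]
tool_rot: [0.187, 3.136, 0.0]
contact_force: [-0.2, 0.4, 0.3]
opening: 0.0517
grip_force: 0.0
```

Emit:
jog_arm:
  deltas:
    - [1, [0, 0, 0], [0, 0, 0]]
    - [1, [0, 0, 0], [0, 0, 0]]
    - [1, [0, 0, 0], [0, 0, 0]]
    - [1, [0, 0, 0], [0, 0, 0]]
    - [1, [0, 0, 0], [0, 0, 0]]

```text
t: 30.43
tool_pos: [0.5672, 0.1378, 0.1488]
tool_rot: [0.187, 3.135, 0.001]
contact_force: [-0.2, -0.1, 0.5]
opening: -0.0003
grip_force: 0.0
```

Emit:
jog_arm:
  deltas:
    - [1, [0, 0, -0.04], [0, 0, 0]]
    - [1, [0, 0, -0.08], [0, 0, 0]]
    - [1, [0, 0, -0.09], [0, 0, 0]]
    - [1, [0, 0, -0.096], [0, 0, 0]]
    - [1, [0, 0, -0.1], [0, 0, 0]]
    - [1, [0, 0, -0.104], [0, 0, 0]]
    - [1, [0, 0, -0.108], [0, 0, 0]]
    - [1, [0, 0, -0.112], [0, 0, 0]]
    - [1, [0, 0, -0.114], [0, 0, 0]]
    - [1, [0, 0, -0.114], [0, 0, 0]]
    - [1, [0, 0, -0.114], [0, 0, 0]]

```text
t: 31.35
tool_pos: [0.5686, 0.138, 0.11]
tool_rot: [0.186, 3.132, 0.001]
contact_force: [-12.9, -1.6, 22.4]
opening: -0.0003
grip_force: 11.3
```

Emit:
jog_arm:
  deltas:
    - [1, [-0.004, 0, -0.004], [0, 0, 0]]
    - [1, [-0.006, 0, -0.01], [0, 0, 0]]
    - [1, [-0.006, 0, -0.01], [0, 0, 0]]
    - [1, [-0.006, 0, -0.01], [0, 0, 0]]

```text
t: 31.68
tool_pos: [0.5686, 0.1381, 0.1099]
tool_rot: [0.186, 3.127, 0.001]
contact_force: [-14.1, -2.4, 33.8]
opening: -0.0001
grip_force: 17.2
```

Emit:
jog_arm:
  deltas:
    - [1, [-0.003, 0, 0.01], [0, 0, 0]]
    - [1, [0, 0, 0.05], [0, 0, 0]]
    - [1, [0, 0, 0.15], [0, 0, 0]]
    - [1, [0, 0, 0.25], [0, 0, 0]]
    - [1, [0, -0.1, 0.32], [0, 0, 0]]
    - [1, [0, -0.2, 0.32], [0, 0, 0]]
    - [1, [0, -0.3, 0.32], [0, 0, 0]]
    - [1, [0, -0.4, 0.32], [0, 0, 0]]
    - [1, [0, -0.5, 0.32], [0, 0, 0]]
    - [1, [0, -0.6, 0.32], [0, 0, 0]]
    - [1, [0, -0.7, 0.32], [0, 0, 0]]
    - [1, [0, -0.8, 0.32], [0, 0, 0]]

```text
t: 32.68
tool_pos: [0.5652, -0.1844, 0.229]
tool_rot: [0.187, 3.131, -0.001]
contact_force: [0.3, -0.1, 1.2]
opening: -0.0001
grip_force: 0.0
```

```bash
python3 - <<'E'
from h import *
t=ctrl.get_image("top")[:,:,::-1].copy();s=ctrl.get_image("scene")[:,:,::-1].copy()
C=np.zeros((600,800,3),np.uint8)
def put(c,x,y):
    c=c[:600-y,:800-x];C[y:y+c.shape[0],x:x+c.shape[1]]=c
put(crop(s,320,440,180,290,4),0,0);put(crop(t,220,300,170,255,3.9),485,0);put(crop(t,130,210,228,300,3.6),485,338);put(crop(s,350,440,115,210,1.6),0,445);put(crop(t,300,480,140,260,1.3)[:155],200,445)
cv2.imwrite("pics/f1.png",C)
o=ctrl.get_obs();print(o["tool_pos"].round(4),o["q"].round(2))
# button circles
for n,im in(("top",t),("scene",s)):
    m=hsvmask(im,(45,100,50),(90,255,255));k,l,st,c=cv2.connectedComponentsWithStats(m)
    print(n,[(st[i,4].item(),c[i].round(1).tolist()) for i in range(1,k) if st[i,4]>50])
# wrist pic from cover hover: button (335,366)
E
```

```text
[ 0.565  -0.1875  0.2288] [-0.45 -0.02  1.69 -0.    1.47 -1.89]
top [(1155, [148.2, 165.7]), (77, [180.2, 198.6]), (85, [543.4, 241.4]), (1329, [169.4, 264.6]), (1265, [155.4, 330.9])]
scene [(12090, [72.3, 67.1]), (66, [16.0, 50.3]), (790, [351.4, 135.5]), (808, [396.1, 175.8]), (223, [444.9, 190.9]), (1035, [493.2, 207.1]), (204, [239.2, 393.1])]
```

View pics/f1.png

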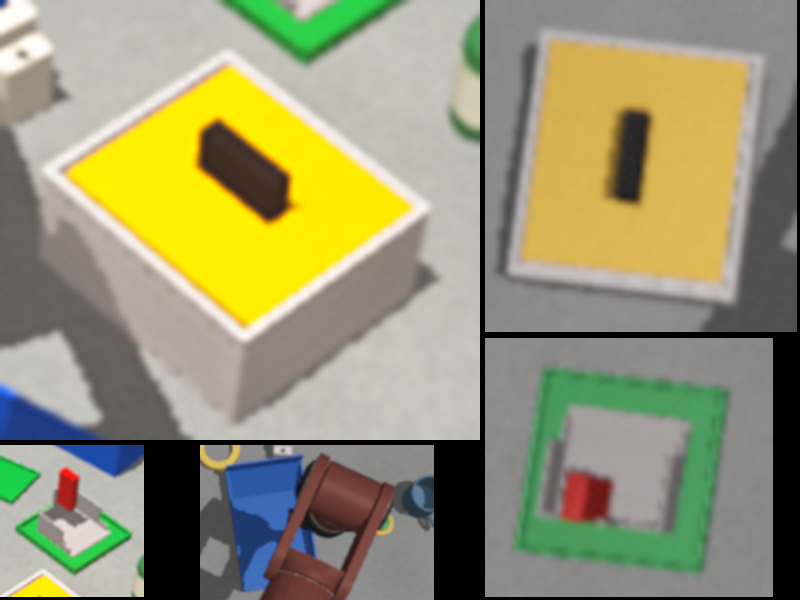

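Emit:
jog_arm:
  deltas:
    - [1, [0.03, -0.1, -0.02], [0, 0, 0]]
    - [1, [0.06, -0.2, -0.04], [0, 0, 0]]
    - [1, [0.09, -0.3, -0.06], [0, 0, 0]]
    - [1, [0.12, -0.4, -0.08], [0, 0, 0]]
    - [1, [0.12, -0.403, -0.08], [0, 0, 0]]
    - [1, [0.12, -0.403, -0.08], [0, 0, 0]]

```text
t: 33.28
tool_pos: [0.6131, -0.3449, 0.1945]
tool_rot: [0.19, 3.135, 0.002]
contact_force: [0.6, -0.2, -0.9]
opening: 0.0002
grip_force: 0.0
```

```bash
python3 - <<'E'
from h import *
c=ctrl.get_calibration("wrist");im=ctrl.get_image("wrist")[:,:,::-1].copy();cv2.imwrite("pics/wb.png",im)
o=ctrl.get_obs();print(o["tool_pos"].round(4))
print("pred",[proj([[.6134,-.3489,z]],"wrist",c)[0].round(1).tolist() for z in(.015,.03)])
m=hsvmask(im,(45,100,40),(90,255,255));k,l,st,cc=cv2.connectedComponentsWithStats(m)
W=[(st[i].tolist(),cc[i].round(1).tolist()) for i in range(1,k) if st[i,4]>80];print(W)
for a,b in W:
  f=lambda P:np.concatenate([(proj(P,n,q)-x).ravel()*wt for n,x,q,wt in(("top",[439.2,198.4],None,1),("scene",[239.2,393.1],None,1),("wrist",b,c,.5))])
  r=least_squares(f,[.61,-.35,.03]);print(b,r.x.round(4),r.fun.round(1))
print([(n,z,unproj([p],z,n)[0].round(4)) for z in(.015,.025,.035) for n,p in(("top",[439.2,198.4]),("scene",[239.2,393.1]))])
E
```

```text
[ 0.6132 -0.3435  0.1955]
pred [[320.5, 212.5], [320.3, 217.1]]
[([301, 192, 40, 40, 1263], [320.7, 211.6])]
[320.7, 211.6] [ 0.613  -0.3487  0.0145] [ 0.3  0.5  0.3 -0.  -0.   0.1]
[('top', 0.015, array([ 0.6144, -0.3478,  0.015 ])), ('scene', 0.015, array([ 0.6128, -0.3494,  0.015 ])), ('top', 0.025, array([ 0.6127, -0.3455,  0.025 ])), ('scene', 0.025, array([ 0.6171, -0.3521,  0.025 ])), ('top', 0.035, array([ 0.6109, -0.3433,  0.035 ])), ('scene', 0.035, array([ 0.6214, -0.3549,  0.035 ]))]
```

Emit:
jog_arm:
  deltas:
    - [1, [0, -0.01, -0.1], [0, 0, 0]]
    - [1, [0, -0.01, -0.2], [0, 0, 0]]
    - [1, [0, -0.01, -0.3], [0, 0, 0]]
    - [1, [0, -0.01, -0.36], [0, 0, 0]]
    - [1, [0, -0.01, -0.39], [0, 0, 0]]
    - [1, [0, -0.01, -0.4], [0, 0, 0]]
    - [1, [0, -0.01, -0.41], [0, 0, 0]]
    - [1, [0, -0.01, -0.415], [0, 0, 0]]
    - [1, [0, -0.01, -0.415], [0, 0, 0]]

```text
t: 34.08
tool_pos: [0.6144, -0.348, 0.0322]
tool_rot: [0.186, 3.131, -0.002]
contact_force: [-0.4, 0.1, 0.4]
opening: 0.0002
grip_force: 0.0
```

Emit:
jog_arm:
  deltas:
    - [1, [0, 0, -0.005], [0, 0, 0]]
    - [1, [0, 0, -0.01], [0, 0, 0]]
    - [1, [0, 0, -0.015], [0, 0, 0]]
    - [1, [0, 0, -0.02], [0, 0, 0]]
    - [1, [0, 0, -0.025], [0, 0, 0]]
    - [1, [0, 0, -0.025], [0, 0, 0]]

```text
t: 34.58
tool_pos: [0.6133, -0.3477, 0.0199]
tool_rot: [0.187, 3.133, 0.0]
contact_force: [-0.4, -0.1, 3.0]
opening: -0.0002
grip_force: 1.4
```

Emit:
jog_arm:
  deltas:
    - [1, [0, 0, -0.005], [0, 0, 0]]
    - [1, [0, 0, -0.01], [0, 0, 0]]
    - [1, [0, 0, -0.015], [0, 0, 0]]
    - [1, [0, 0, -0.015], [0, 0, 0]]

```text
t: 34.92
tool_pos: [0.6134, -0.3477, 0.0159]
tool_rot: [0.187, 3.134, 0.0]
contact_force: [-4.3, 2.3, 12.5]
opening: -0.0
grip_force: 6.1
```

Emit:
jog_arm:
  deltas:
    - [1, [0, 0, -0.006], [0, 0, 0]]
    - [1, [0, 0, -0.01], [0, 0, 0]]
    - [1, [0, 0, -0.01], [0, 0, 0]]
    - [1, [0, 0, -0.01], [0, 0, 0]]

```text
t: 35.25
tool_pos: [0.6136, -0.3479, 0.0157]
tool_rot: [0.186, 3.135, 0.001]
contact_force: [-11.5, 6.6, 27.7]
opening: 0.0004
grip_force: 13.9
```

Hard stop reached: the button is fully down. Retreat and check.

Emit:
jog_arm:
  deltas:
    - [1, [0, 0, 0.02], [0, 0, 0]]
    - [1, [0, 0, 0.06], [0, 0, 0]]
    - [1, [0, 0, 0.15], [0, 0, 0]]
    - [1, [0, 0, 0.25], [0, 0, 0]]
    - [1, [0, 0, 0.35], [0, 0, 0]]
    - [1, [0, 0, 0.45], [0, 0, 0]]
    - [1, [0, 0, 0.5], [0, 0, 0]]
    - [1, [0, 0, 0.5], [0, 0, 0]]
    - [1, [0, 0, 0.5], [0, 0, 0]]

```text
t: 36.0
tool_pos: [0.6136, -0.3478, 0.2118]
tool_rot: [0.187, 3.131, -0.002]
contact_force: [-0.5, 0.1, -0.4]
opening: -0.0002
grip_force: 0.0
```

```bash
python3 - <<'E'
from h import *
f=cv2.imread
for n in("top","scene"):
    im=ctrl.get_image(n)[:,:,::-1].copy();cv2.imwrite(f"pics/end_{n}.png",im)
    for nm,lo,hi in(("yellow",(20,150,120),(32,255,255)),("green",(45,100,50),(85,255,255)),("red",(0,200,120),(6,255,255))):
        k,l,s,c=cv2.connectedComponentsWithStats(hsvmask(im,lo,hi))
        print(n,nm,[(s[i,4].item(),c[i].round(1).tolist()) for i in range(1,k) if s[i,4]>50])
print(proj(place(TRAY,[0,0,.078]),"top"),ctrl.get_obs()["t"])
E
```

```text
top yellow [(2472, [258.1, 211.2])]
top green [(1154, [148.2, 165.7]), (64, [180.4, 199.2]), (86, [543.5, 241.3]), (1321, [169.4, 264.6]), (1263, [155.3, 331.0])]
top red []
scene yellow [(2510, [378.7, 228.9]), (970, [407.5, 332.1]), (265, [240.0, 397.1])]
scene green [(12058, [72.2, 67.1]), (62, [16.0, 50.2]), (789, [351.4, 135.5]), (805, [396.1, 175.8]), (221, [444.9, 190.8]), (1033, [493.2, 207.1]), (204, [239.2, 393.1])]
scene red [(203, [391.8, 142.0])]
[[258.59601261 212.04102252]] 36.1
```

Everything is unchanged: the cover is in place and the scoop is in its rest. Handing in.

```bash
python3 -c "
from station import ctrl;print(ctrl.finish_job())"
```

```text
the job is handed in; nothing more can be done
None
```

I handed the job in at about 36 s on the robot's clock: all seven spacers are in the tray, the cover is pressed into its rebate rib up, the start button was pressed to its stop, and the scoop is lying upright in its green rest. I don't have the judge's verdict.

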